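# Close the red lid on the parts jar, snug but not overtight

## Robot

A 6-joint arm with a two-finger parallel gripper is mounted at the origin on the work surface. World frame = base frame: x ahead of the robot, y to its left, z up, the work surface at z = 0. Lengths are in m, angles in degrees, forces in N, time in s.
With the tool pointing down it reaches from about 0.275 to 0.75 m from the base axis. Payload 10.2 kg.
Tool frame: the origin (TCP) lies between the finger pads; the fingertips stand 14 mm ahead of it and the grasp point (between the pads) lies 5 mm behind it; z points along the fingers, y is the direction in which the jaws open and shut (so a half turn about z gives the same grasp; the last joint's range is limited). The gripper opens to 85 mm and grips with 20 to 120 N. Pads are 22 mm wide; open, the fingers measure 114 mm over their backs; the gripper's body (76 mm by 85 mm) begins 54 mm behind the grasp point. The pads swing forward as they close: fully open they stand 13 mm farther back than shut.
Start: joints at [-84.42, 17.928, 85.812, -0, 76.261, -12.8], TCP at [0.166, -0.498, 0.207] pointing down, gripper open.
Joint ranges: [-168.41, 168.41], [-55.51, 124.54], [10.69, 146.95], [-70.63, 250.63], [1, 178], [-165.06, 165.06]. Speed limits (degrees/s): [136.94, 136.94, 172.46, 180, 180, 180].

## Interface

Orientations are given as [roll, pitch, yaw] about the fixed x, y, z axes, in that order (R = Rz(yaw) Ry(pitch) Rx(roll)).
In Python, from bench import ctrl gives the robot as it stands. The module is installed in compiled form; this text tells all that it offers.
- The arm moves only by the tool apply_moves, never from a script. Its argument "targets" is a list of rows, each an object with "linear": the shift along the world's x, y, z in mm, a list of three; "delta_rot": the turn, a rotation vector about the world's x, y, z in degrees, a list of three; "jaw": the finger opening in mm, from 0 to 85.4. A call has 1 to 12 rows; each row shifts and turns the commanded pose from where the row before left it; what a row does not reach is not made up. A row lasts 1/12 s, in which the tool goes at most 41.7 mm and 7.16 degrees, less where a joint would pass 70% of its speed; a pose out of reach is approached as far as the arm can. A call with a gripper value outside its range is refused whole. The fingers move at their own pace and stop on an object; the grip force is fixed at half the most. Time passes only in rows, so rows that do not move let the fingers close. It gives the time, the measured TCP pose, the force and the opening at its end, in the units of the state.
- ctrl.get_obs(): the state, without advancing time (a new reading comes with each control period).
- ctrl.camera(name): name is "scene" or "top"; returns a dict with "image" (400x640x3 uint8, red, green, blue), "fx", "fy", "cx", "cy" (pixels), "R" (3x3) and "t" (3): a world point X has camera coordinates R X + t. Camera axes: x right, y down, z forward; pixel columns grow to the right and rows downward; lengths in m; the calibration is good to about 2 mm. A picture is of the moment at which its call begins. There is no depth.
- ctrl.close_job(): hands the job in, once; it reports no verdict.
Trained networks look in a picture, given as the dict that the camera call returned (one of the last four; its "shot" number tells which), for a name from the list of things; names that differ only in an ending like _2 or _b are one class to them, and where a whole thing is asked for, a point or a joint stands for the part that bears it (a point fixed in the world has none). Each returns a list of dicts, best first, with "score" (0 to 1); they miss things now and then, are a little off and sometimes report something else, mostly with a low value. They report only what shows in the picture. A call takes as long as a camera call.
- ctrl.trace(picture, query): "region" (400x640 bool, what is visible of it) and "position" ([column, row] in pixels, amid what is visible of it).
- ctrl.landmark_of(picture, query): "position" ([column, row] in pixels: a listed point, or the origin of a listed thing).
The state is a dict: "time": time; "joints": joint angles; "dq": joint speeds; "joint_torque": joint torques, N m; "position": TCP position; "ee_rot": TCP orientation; "ft_force": force on the tool from outside, world axes, zero at the start; "wrist_torque": the same for the moment, N m; "width": finger opening in m.
Only numpy, scipy, OpenCV 4.12 (cv2) and the standard library are available. Lean on these libraries where they do the work, as an engineer would, in place of code of your own. Each camera call takes 0.05 s, during which the arm holds its last target.

## Task

Pick up the red lid from the bench, set it level on the white jar with its marks in line with the jar's red marks, and screw it down clockwise until it is snug (about 0.35 N m of turning resistance), without overtightening it or pressing it down hard. Then let go and leave the other things on the bench where they are.

Things in the scene. Friction and masses are not known exactly. Their poses are not given: they have to be found in the camera images.
- lid_mid (a point): Middle (half-way up) of the loose red lid: round, 56 mm wide, 30 mm tall, 0.12 kg, lying open side down on the bench; z points up out of its top. Its upper 14 mm is solid, the place to grip; below is a skirt 50 mm wide inside. The ceiling that meets the jar's seal is 1 mm above this point. It closes turning clockwise seen from above.
- lid: The same lid, origin at the centre of its underside (15 mm below lid_mid), same axes. Three 5 mm lugs stand inward at the skirt's foot, 3.5 mm above this origin, in directions 0, 120 and 240 degrees from its x axis, each under a white mark on the lid's top.
- seal: Springy black rubber seal disc (33 mm wide) on the neck of the white jar. Origin on the neck's axis at the seal's nominal top, 90 mm above the bench, z up; its true top is up to 2.4 mm higher or lower, which this reading does not show. With the lugs through the gaps and the lid resting on it, lid_mid is 1 mm below this origin (give or take 2.4); if the lugs stand on the ridges it is up to 10 mm above.
- neck (a point): On the jar's axis at the middle of its thread, 20 mm below the seal's origin, same axes. Three outer ridges, 47 mm wide across (1.5 mm play inside the lid) on a 35 mm neck. The gaps between them are centred in directions 0, 120 and 240 degrees from its x axis, a red mark on the jar's shoulder at each; the lugs pass down through them within 12 degrees either way.
- gap_mark (a point): The red mark on the jar's shoulder at 0 degrees, 30 mm out from the axis. From marks in line the lid turns clockwise freely for 0.45 to 1.1 rad; then its lugs go under the ridges and draw it down 7.5 mm per rad, the grip must follow it down, and the turning torque climbs to about 0.35 N m (snug) 0.05 to 0.3 rad further on, twice that if overtightened. It holds by friction; beyond 1.6 rad the lugs leave the ridges.
- jar: White jar with a yellow band, bolted down in its holder: a dark plate 100 x 100 x 20 mm, the jar above it 68 mm wide, shoulder 62 mm above the bench. Origin under its centre on the bench, same axes as the seal. The holder is fixed; under torque the jar twists a few degrees in its rubber lining (0.1 rad at most) and springs back.
- screwdriver: A blue-handled screwdriver, a bystander; origin at the centre of its underside.
- solvent: A small white bottle (40 mm wide, 85 mm tall), a bystander; origin at the centre of its underside.
- spray: An aluminium spray can (60 mm wide, 170 mm tall), a bystander; origin at the centre of its underside.
- tape: A green roll of tape (68 mm wide, 22 mm tall), a bystander; origin at the centre of its underside.
- tablet: A dark flat handset (145 x 72 x 9 mm), a bystander; origin at the centre of its underside.
- meter: A grey hand meter (130 x 70 x 36 mm), a bystander; origin at the centre of its underside.
- tin: A small brass tin (42 mm wide, 20 mm tall), a bystander; origin at the centre of its underside.

How it is judged:
By the outcome, as a careful person would: the job done as asked, in the order asked, and still so for the second after the job is handed in, with the robot touching nothing.
It also fails if it takes over 51 s, if anything falls off the work surface, if the arm or the gripper's body presses on something with over 40 N, if the wrist force passes 120 N, or if a joint passes its speed limit or range.

## Working session

There is one attempt and no reset: what is moved stays moved. The work goes in short steps, Python scripts to look and compute and a tool call to move; the robot and the scene stay as the last step left them, time stands still between calls to the robot, and variables do not carry over. Pictures are saved under pics/ and viewed, and the job is handed in when it is done.

Besides the shell and the picture viewer there is one more tool, called after "Request:" as name(argument=value, ...) on one line, values as JSON. apply_moves: Moves the arm, as the interface text tells. Its arguments: {"type":"object","properties":{"targets":{"type":"array"}},"required":["targets"]}

```bash
mkdir -p pics
cat > h.py <<'E'
import numpy as np, cv2
from bench import ctrl
def ray(c,px):
    d=np.array([(px[0]-c['cx'])/c['fx'],(px[1]-c['cy'])/c['fy'],1.0]); R=np.array(c['R']);t=np.array(c['t'])
    return -R.T@t, R.T@d
def atz(c,px,z):
    o,d=ray(c,px); return o+d*(z-o[2])/d[2]
def proj(c,X):
    p=np.array(c['R'])@np.array(X)+np.array(c['t']); return np.array([c['fx']*p[0]/p[2]+c['cx'],c['fy']*p[1]/p[2]+c['cy']])
def save(c,n,crop=None,s=1):
    im=c['image'][:,:,::-1]
    if crop: im=im[crop[1]:crop[3],crop[0]:crop[2]]
    im=cv2.resize(im,None,fx=s,fy=s,interpolation=cv2.INTER_CUBIC); cv2.imwrite('pics/'+n,im)
E
python3 - <<'E'
from h import *
np.set_printoptions(precision=4,suppress=True)
s=ctrl.get_obs(); print(s)
zs={'lid_mid':.015,'lid':0,'seal':.09,'neck':.07,'gap_mark':.062,'jar':0}
for n in ['scene','top']:
    c=ctrl.camera(n); save(c,n+'0.png'); print(n,c['fx'],-np.array(c['R']).T@c['t'])
    for q,z in zs.items():
        for r in ctrl.landmark_of(c,q)[:3]: print(q,r['score'],r['position'],atz(c,r['position'],z))
    for q in ['lid','jar','screwdriver','solvent','spray','tape','tablet','meter','tin']:
        for r in ctrl.trace(c,q)[:1]: print('T',q,r['score'],r['position'],atz(c,r['position'],0.01))
E
```

```text
{'time': 0.0, 'joints': array([-84.4219,  17.9593,  85.8546,   0.0005,  76.261 , -12.8006]), 'dq': array([ 0.0177, -0.0532, -0.0598, -0.0372,  0.0582,  0.182 ]), 'joint_torque': array([  0.0008, -41.2262, -25.9741,  -0.0002,   0.0042,  -0.    ]), 'position': array([ 0.1655, -0.4979,  0.2068]), 'ee_rot': array([-179.927 ,   -0.0171,   18.3786]), 'ft_force': array([ 0.0251, -0.5396, -0.4667]), 'wrist_torque': array([ 0.0022, -0.0279,  0.034 ]), 'width': 0.08581602387888132}
scene 410.35353462418004 [1.1307 0.3666 1.0761]
lid_mid 0.84 [303.0, 178.7] [ 0.5137 -0.1281  0.015 ]
lid 0.61 [298.2, 184.1] [ 0.5315 -0.1346  0.    ]
seal 0.63 [389.4, 220.8] [0.5331 0.1906 0.09  ]
neck 0.88 [391.4, 224.2] [0.5274 0.1973 0.07  ]
neck 0.29 [392.7, 237.9] [0.5636 0.2222 0.07  ]
gap_mark 0.8 [397.2, 237.8] [0.5514 0.2312 0.062 ]
gap_mark 0.57 [417.6, 308.5] [0.6983 0.373  0.062 ]
jar 0.62 [387.0, 239.2] [0.5379 0.2006 0.    ]
T lid 0.69 [297.4, 182.6] [ 0.5338 -0.1356  0.01  ]
T jar 0.66 [387.3, 232.8] [0.5242 0.192  0.01  ]
T screwdriver 0.65 [338.8, 279.1] [0.7294 0.1568 0.01  ]
T solvent 0.68 [419
[... 563 characters left out ...]
01.9] [0.5283 0.2047 0.07  ]
neck 0.43 [362.6, 208.8] [ 0.5211 -0.1305  0.07  ]
gap_mark 0.7 [217.6, 192.4] [0.5528 0.2251 0.062 ]
jar 0.95 [235.4, 207.8] [0.5251 0.1924 0.    ]
jar 0.51 [363.7, 209.6] [ 0.53   -0.1408  0.    ]
T lid 0.71 [170.5, 146.7] [0.682  0.3732 0.01  ]
T jar 0.72 [231.5, 205.0] [0.5306 0.2008 0.01  ]
T screwdriver 0.81 [467.0, 270.3] [ 0.3826 -0.399   0.01  ]
T solvent 0.87 [169.1, 146.9] [0.6814 0.3768 0.01  ]
T spray 0.78 [455.1, 154.6] [ 0.6821 -0.3795  0.01  ]
T tape 0.74 [301.8, 123.8] [0.7559 0.028  0.01  ]
T tablet 0.59 [256.4, 135.4] [0.7199 0.1476 0.01  ]
T meter 0.73 [379.9, 131.4] [ 0.7406 -0.1811  0.01  ]
T tin 0.51 [313.5, 260.8] [ 0.3949 -0.0148  0.01  ]
```

Run:
```python
from h import *
c=ctrl.camera('top'); im=c['image'][:,:,::-1]
a=cv2.resize(im[165:245,185:265],None,fx=5,fy=5,interpolation=cv2.INTER_CUBIC)
b=cv2.resize(im[167:247,320:400],None,fx=5,fy=5,interpolation=cv2.INTER_CUBIC)
cv2.imwrite('pics/topcrop.png',np.hstack([a,b]))
c=ctrl.camera('scene'); im=c['image'][:,:,::-1]
a=cv2.resize(im[190:270,350:430],None,fx=5,fy=5,interpolation=cv2.INTER_CUBIC)
b=cv2.resize(im[145:225,258:338],None,fx=5,fy=5,interpolation=cv2.INTER_CUBIC)
cv2.imwrite('pics/scenecrop.png',np.hstack([a,b]))
```

```text
(no output)
```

View pics/top0.png

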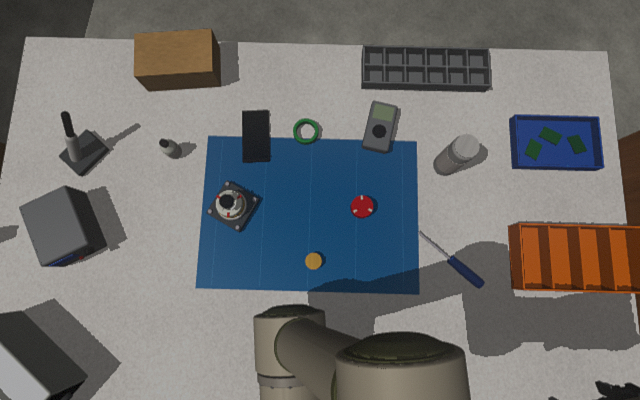

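View pics/scene0.png

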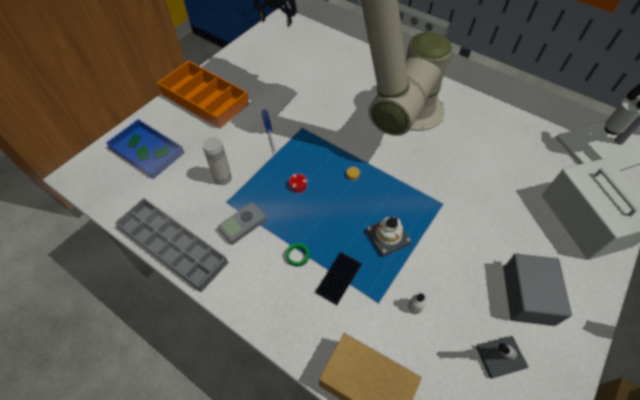

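View pics/topcrop.png

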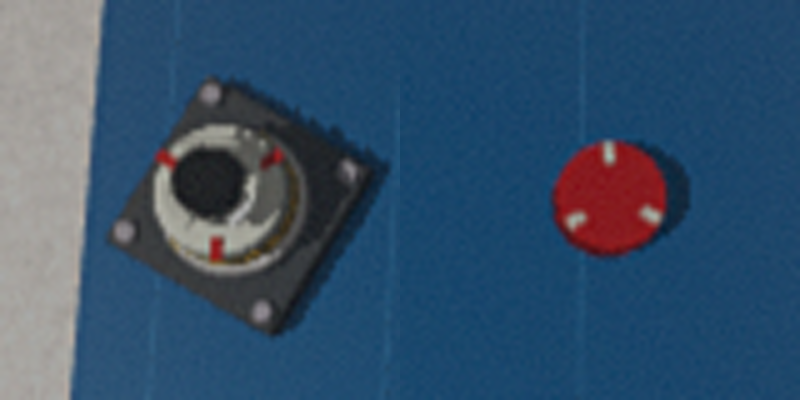

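View pics/scenecrop.png

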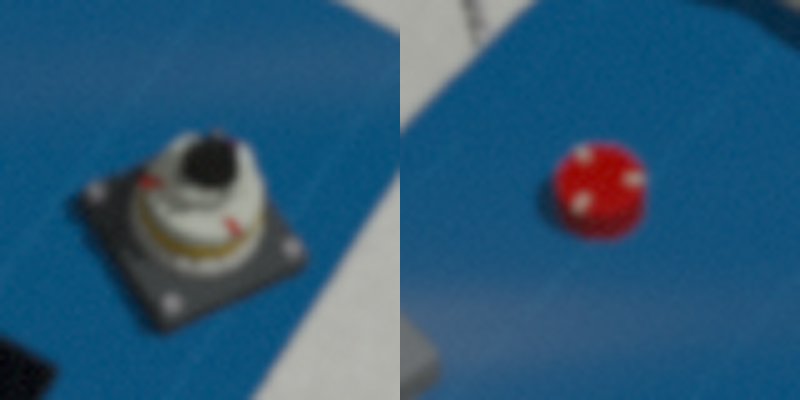

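The top view shows the jar at about (228,203), with red shoulder marks near (217,197), (240,196) and (228,215). The lid is at about (362,207) with three white marks, and nothing stands close to either. Next I'll measure both more finely from colours.

```bash
cat > m.py <<'E'
from h import *
from scipy.optimize import least_squares
def comps(m,mn=2):
    n,l,st,ce=cv2.connectedComponentsWithStats(m.astype(np.uint8),connectivity=8)
    return [(ce[i],st[i,4]) for i in range(1,n) if st[i,4]>=mn]
def wcent(w,box):
    x0,y0,x1,y1=box; s=w[y0:y1,x0:x1]; yy,xx=np.mgrid[y0:y1,x0:x1]
    return np.array([(s*xx).sum(),(s*yy).sum()])/s.sum()
E
python3 - <<'E'
from m import *
np.set_printoptions(precision=4,suppress=True)
for n,jb,lb in [('top',(205,180,260,232),(345,190,380,225)),('scene',(362,205,415,262),(283,165,315,200))]:
    c=ctrl.camera(n); im=c['image'].astype(float)
    r,g,b=im[...,0],im[...,1],im[...,2]
    red=(r-np.maximum(g,b))
    def sub(m,bx):
        o=np.zeros(m.shape,bool); o[bx[1]:bx[3],bx[0]:bx[2]]=m[bx[1]:bx[3],bx[0]:bx[2]]; return o
    print(n,'jar red')
    for ce,a in comps(sub(red>45,jb)): 
        w=np.clip(red-25,0,None); x,y=ce.round().astype(int); cc=wcent(w,(x-3,y-3,x+4,y+4))
        print(ce,cc,a,atz(c,cc,.062))
    lm=sub(red>50,lb)
    cnt,_=cv2.findContours(lm.astype(np.uint8),cv2.RETR_EXTERNAL,cv2.CHAIN_APPROX_NONE)
    k=max(cnt,key=cv2.contourArea); h=cv2.convexHull(k)
    print('lid', cv2.minEnclosingCircle(k), cv2.fitEllipse(h))
    fill=np.zeros(lm.shape,np.uint8); cv2.drawContours(fill,[h],-1,1,-1)
    wh=np.minimum(g,b)
    for ce,a in comps((fill>0)&(wh>110),2): 
        x,y=ce.round().astype(int);print('white',ce,a,atz(c,ce,.030))
    blk=sub((im.max(2)<45),jb)
    for ce,a in comps(blk,15): print('black',ce,a,atz(c,ce,.09))
E
```

```text
top jar red
[217.8 196.3] [217.803  196.3957] 10 [0.5428 0.2239 0.062 ]
[239.6667 196.1667] [239.6098 195.9593] 6 [0.5455 0.1705 0.062 ]
[227.9167 214.4167] [227.715  214.4767] 12 [0.4989 0.1964 0.062 ]
lid ((361.3611145019531, 206.0), 11.1190185546875) ((361.5567321777344, 206.1633758544922), (21.34668731689453, 22.198421478271484), 54.321353912353516)
white [361.5 197. ] 6 [ 0.5575 -0.1317  0.03  ]
white [369.7143 209.4286] 7 [ 0.5262 -0.1526  0.03  ]
white [354.6667 210.6667] 6 [ 0.522  -0.1148  0.03  ]
black [247.5132 200.4079] 152 [0.5302 0.1451 0.09  ]
black [226.3636 200.9231] 143 [0.5275 0.1952 0.09  ]
black [248.9091 215.5758] 66 [0.4941 0.1396 0.09  ]
scene jar red
[379.5 226. ] [379.0979 225.958 ] 2 [0.5482 0.1703 0.062 ]
[396.  234.5] [396.1324 234.9485] 2 [0.5452 0.2243 0.062 ]
lid ((297.4444580078125, 182.55555725097656), 8.822759628295898) ((297.756591796875, 182.3626708984375), (16.68892478942871, 17.703601837158203), 128.99050903320312)
black [391.4308 222.3846] 65 [0.5342 0.1978 0.09  ]
black [373.2414 236.3621] 116 [0.6019 0.1796 0.09  ]
```

```bash
cat >> m.py <<'E'
def lidmodel(c,x,y,zb,r=.028,h=.03,N=72):
    a=np.linspace(0,2*np.pi,N); P=[proj(c,[x+r*np.cos(t),y+r*np.sin(t),z]) for z in (zb,zb+h) for t in a]
    return cv2.convexHull(np.array(P,np.float32))[:,0]
def softfill(poly,shape=(400,640)):
    S=8; x0,y0=np.floor(poly.min(0)).astype(int)-3; x1,y1=np.ceil(poly.max(0)).astype(int)+4
    m=np.zeros(((y1-y0)*S,(x1-x0)*S),np.uint8)
    cv2.fillPoly(m,[np.round((poly-[x0,y0]+.5)*S-.5).astype(np.int32)],1)
    o=np.zeros(shape); o[y0:y1,x0:x1]=m.reshape(y1-y0,S,x1-x0,S).mean((1,3)); return o
E
python3 - <<'E'
from m import *
from scipy.optimize import minimize
np.set_printoptions(precision=4,suppress=True)
for n,lb in [('top',(342,186,385,228)),('scene',(278,160,318,205))]:
    c=ctrl.camera(n); im=c['image'].astype(float); x0,y0,x1,y1=lb
    # "not blue" measure: r-channel high for both red and white marks
    r=im[...,0]; s=np.clip((r-60)/(170-60),0,1)
    def cost(p):
        m=softfill(lidmodel(c,p[0],p[1],0)); return ((m-s)[y0:y1,x0:x1]**2).sum()
    b=minimize(cost,[.533,-.133],method='Nelder-Mead',options=dict(initial_simplex=[[.533,-.133],[.539,-.133],[.533,-.127]],xatol=1e-4))
    print(n,b.x,b.fun)
    # seal
    im2=im.max(2)
    b2=(205,185,245,220) if n=='top' else (378,210,404,236)
print(ctrl.get_obs()['time'])
E
```

```text
top [ 0.5357 -0.1331] 63.888951607696285
scene [ 0.5337 -0.1335] 54.62438823605372
1.9
```

Request:
apply_moves(targets=[{"linear": [30, 30, -5], "delta_rot": [0, 0, 0], "jaw": 85}, {"linear": [30, 30, -5], "delta_rot": [0, 0, 0], "jaw": 85}, {"linear": [30, 30, -5], "delta_rot": [0, 0, 0], "jaw": 85}, {"linear": [30, 30, -5], "delta_rot": [0, 0, 0], "jaw": 85}, {"linear": [30, 30, -5], "delta_rot": [0, 0, 0], "jaw": 85}, {"linear": [30, 30, -5], "delta_rot": [0, 0, 0], "jaw": 85}, {"linear": [30, 30, -5], "delta_rot": [0, 0, 0], "jaw": 85}, {"linear": [30, 30, -5], "delta_rot": [0, 0, 0], "jaw": 85}, {"linear": [30, 30, -5], "delta_rot": [0, 0, 0], "jaw": 85}, {"linear": [30, 30, -5], "delta_rot": [0, 0, 0], "jaw": 85}, {"linear": [30, 30, -5], "delta_rot": [0, 0, 0], "jaw": 85}, {"linear": [30, 30, -5], "delta_rot": [0, 0, 0], "jaw": 85}])

```text
time: 2.9
position: [0.5179, -0.1453, 0.1488]
ee_rot: [180.0, -0.0, 18.4]
ft_force: [0.6, -1.0, 0.1]
width: 0.0852
```

Request:
apply_moves(targets=[{"linear": [9.5, 5, -7], "delta_rot": [0, 0, 0], "jaw": 85}, {"linear": [0, 0, -25], "delta_rot": [0, 0, 0], "jaw": 85}, {"linear": [0, 0, -25], "delta_rot": [0, 0, 0], "jaw": 85}, {"linear": [0, 0, -25], "delta_rot": [0, 0, 0], "jaw": 85}, {"linear": [0, 0, -20], "delta_rot": [0, 0, 0], "jaw": 85}, {"linear": [0, 0, -15], "delta_rot": [0, 0, 0], "jaw": 85}, {"linear": [0, 0, -10], "delta_rot": [0, 0, 0], "jaw": 85}, {"linear": [0, 0, 0], "delta_rot": [0, 0, 0], "jaw": 85}, {"linear": [0, 0, 0], "delta_rot": [0, 0, 0], "jaw": 85}])

```text
time: 3.65
position: [0.5263, -0.1423, 0.0222]
ee_rot: [180.0, -0.0, 18.4]
ft_force: [-0.3, 0.6, 0.2]
width: 0.0849
```

Request:
apply_moves(targets=[{"linear": [8.7, 9.3, -2], "delta_rot": [0, 0, 0], "jaw": 85}, {"linear": [0, 0, 0], "delta_rot": [0, 0, 0], "jaw": 85}, {"linear": [0, 0, 0], "delta_rot": [0, 0, 0], "jaw": 85}, {"linear": [0, 0, 0], "delta_rot": [0, 0, 0], "jaw": 85}])

```text
time: 3.98
position: [0.5352, -0.1327, 0.0204]
ee_rot: [180.0, -0.0, 18.4]
ft_force: [0.4, -0.7, -0.2]
width: 0.0851
```

Run:
```python
from h import *
c=ctrl.camera('scene'); save(c,'s1.png',(240,110,360,230),5)
print(ctrl.get_obs()['position'])
```

```text
[ 0.53502959 -0.13282688  0.02027226]
```

View pics/s1.png

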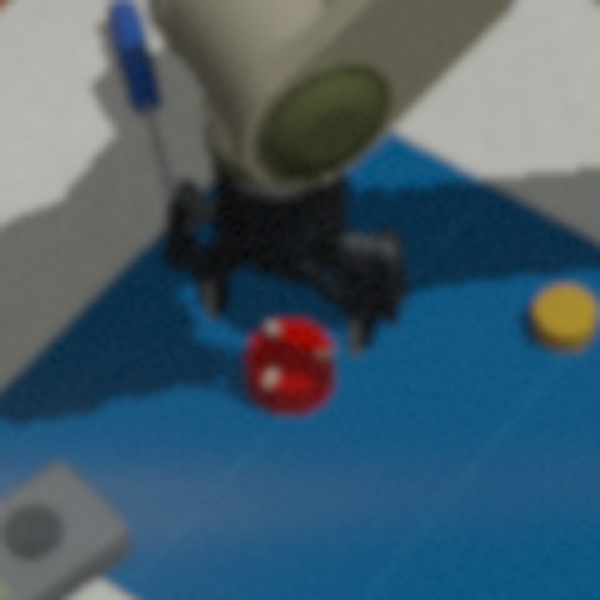

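Run:
```python
from h import *
c=ctrl.camera('scene')
for s in (-1,1):
  for z in (.006,.02,.035):
    print(s,z,(proj(c,[.535-s*.0134*1.1,-.133+s*.040*1.1,z])-[240,110])*5)
print((proj(c,[.535,-.133,.03])-[240,110])*5, (proj(c,[.535,-.133,.0])-[240,110])*5)
for n in('scene','top'):
  c=ctrl.camera(n)
  for r in ctrl.landmark_of(c,'lid_mid')[:2]: print(n,r)
  if n=='top': save(c,'t1.png',(300,140,420,260),5)
```

```text
-1 0.006 [221.35337933 352.50428012]
-1 0.02 [219.99151292 339.53548096]
-1 0.035 [218.50554989 325.38493281]
1 0.006 [358.10793464 387.38163142]
1 0.02 [357.94637025 374.57908496]
1 0.035 [357.77004813 360.60711794]
[288.03168273 347.61539519] [289.68235233 375.3018275 ]
scene {'position': [298.5, 179.6], 'score': 0.81}
```

View pics/t1.png

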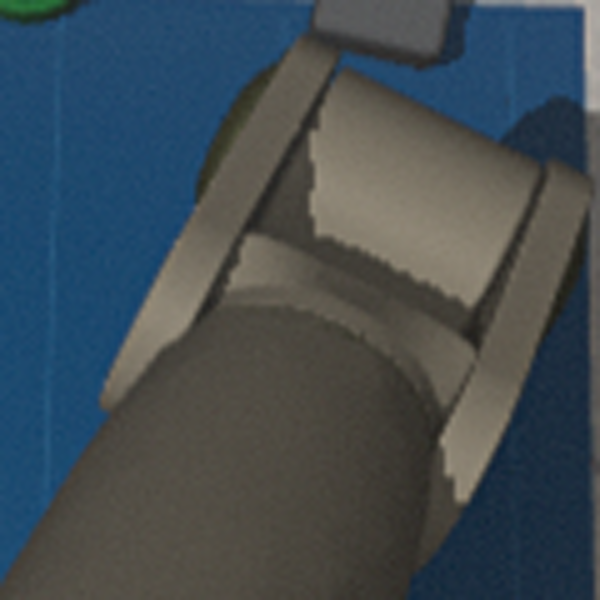

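Run:
```python
from h import *
c=ctrl.camera('scene'); im=c['image'][150:200,270:325,::-1]
im=np.clip((im/255.)**.5*255,0,255).astype(np.uint8)
cv2.imwrite('pics/s2.png',cv2.resize(im,None,fx=11,fy=11,interpolation=cv2.INTER_NEAREST))
```

```text
(no output)
```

View pics/s2.png

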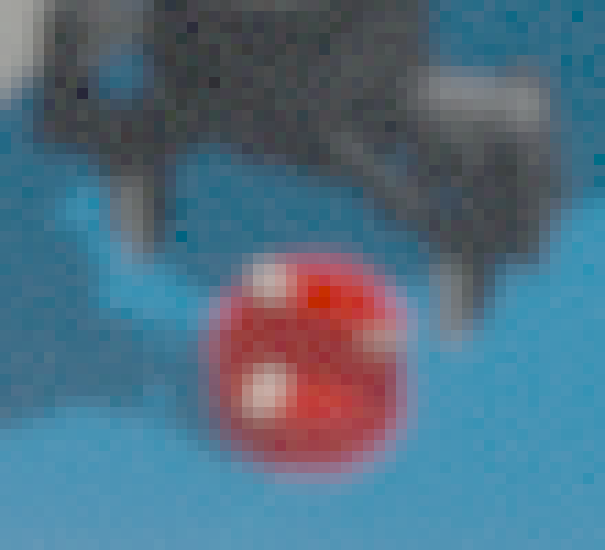

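Request:
apply_moves(targets=[{"linear": [0, 0, 0], "delta_rot": [0, 0, 0], "jaw": 64}, {"linear": [0, 0, 0], "delta_rot": [0, 0, 0], "jaw": 64}, {"linear": [0, 0, 0], "delta_rot": [0, 0, 0], "jaw": 64}, {"linear": [0, 0, 0], "delta_rot": [0, 0, 0], "jaw": 64}])

```text
time: 4.67
position: [0.5348, -0.1328, 0.0198]
ee_rot: [-180.0, 0.0, 18.4]
ft_force: [-0.1, 0.4, -0.9]
width: 0.064
```

Run:
```python
from h import *
c=ctrl.camera('scene'); im=c['image'][150:200,270:325,::-1]
im=np.clip((im/255.)**.5*255,0,255).astype(np.uint8)
cv2.imwrite('pics/s3.png',cv2.resize(im,None,fx=11,fy=11,interpolation=cv2.INTER_NEAREST))
for s in (-1,1):
  for z in (.01,.03):
   for dx in(-.011,.011):
    print(s,z,dx,(proj(c,[.535-s*.0105+dx*.95,-.133+s*.0315+dx*.316,z])-[270,150])*11)
print(ctrl.get_obs())
```

```text
-1 0.01 -0.011 [211.25577194 309.34091518]
-1 0.01 0.011 [185.98750895 367.12633053]
-1 0.03 -0.011 [207.64533783 268.11777523]
-1 0.03 0.011 [182.02268383 326.2596477 ]
1 0.01 -0.011 [426.0828839 364.1062194]
1 0.01 0.011 [402.57569529 422.85083659]
1 0.03 -0.011 [425.17175177 323.2498856 ]
1 0.03 0.011 [401.35485747 382.36951429]
{'time': 4.7167, 'joints': array([-2.61298297e+01,  3.35474312e+01,  9.29955996e+01,  1.36868677e-04,
        5.34577743e+01,  4.54918675e+01]), 'dq': array([ 0.08400881, -0.01105938,  0.07046214,  0.03500031, -0.04982557,
        0.00317144]), 'joint_torque': array([-7.65665027e-03, -4.77554476e+01, -2.04194444e+01, -1.77601532e-04,
        6.41874958e-04, -3.95106736e-05]), 'position': array([ 0.53484371, -0.1328229 ,  0.01987687]), 'ee_rot': array([-1.79999357e+02,  4.97069516e-04,  1.83782212e+01]), 'ft_force': array([ 0.53437821, -0.3733772 ,  0.56996825]), 'wrist_torque': array([ 0.01433252, -0.0030148 ,  0.02263767]), 'width': 0.06407322894465314}
```

View pics/s3.png

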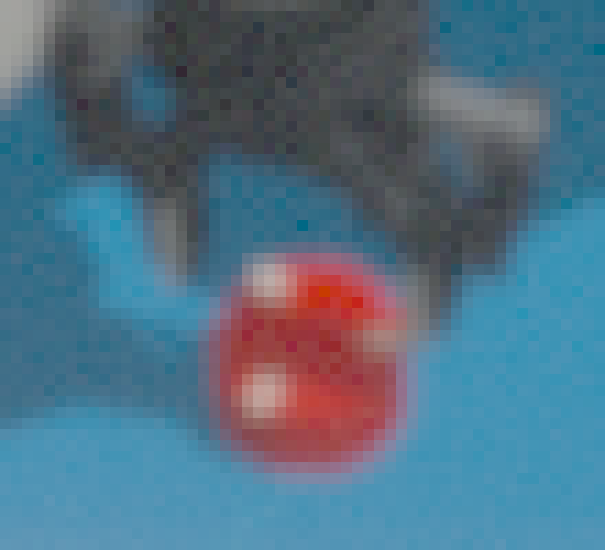

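Run:
```python
from h import *
c=ctrl.camera('scene'); x0,y0,x1,y1=245,110,345,200; S=8
im=c['image'][y0:y1,x0:x1,::-1]; im=np.clip((im/255.)**.5*255,0,255).astype(np.uint8)
im=cv2.resize(im,None,fx=S,fy=S,interpolation=cv2.INTER_CUBIC)
a=np.radians(18.4); ex=np.array([np.cos(a),np.sin(a)]); ey=np.array([-np.sin(a),np.cos(a)]); o=np.array([.535,-.133])
def P(u,v,z):
    q=o+u*ex+v*ey; p=(proj(c,[q[0],q[1],z])-[x0,y0]+.5)*S; return tuple(int(k) for k in p)
def box(hu,v0,v1,z0,z1,col):
    for z in(z0,z1):
        pts=[P(-hu,v0,z),P(hu,v0,z),P(hu,v1,z),P(-hu,v1,z)]
        cv2.polylines(im,[np.array(pts)],True,col,1)
    for u in(-hu,hu):
        for v in(v0,v1): cv2.line(im,P(u,v,z0),P(u,v,z1),col,1)
for (hu,hv) in [(.038,.0425)]: box(hu,-hv,hv,.079,.14,(0,255,255))
box(.011,-.046,-.032,.006,.05,(0,255,0)); box(.011,.032,.046,.006,.05,(0,255,0))
for z in (0,.03): cv2.polylines(im,[np.array([P(.028*np.cos(t),.028*np.sin(t),z) for t in np.linspace(0,6.28,40)])],True,(255,255,255),1)
cv2.imwrite('pics/s4.png',im)
```

```text
(no output)
```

View pics/s4.png

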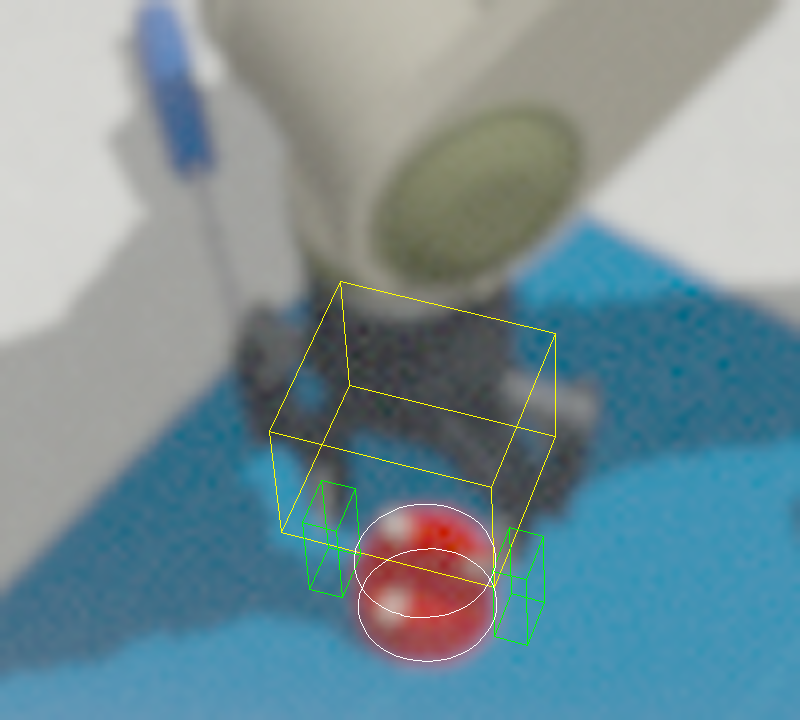

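Request:
apply_moves(targets=[{"linear": [0, 0, 0], "delta_rot": [0, 0, 0], "jaw": 52}, {"linear": [0, 0, 0], "delta_rot": [0, 0, 0], "jaw": 52}, {"linear": [0, 0, 0], "delta_rot": [0, 0, 0], "jaw": 52}, {"linear": [0, 0, 0], "delta_rot": [0, 0, 0], "jaw": 52}])

```text
time: 5.1
position: [0.5348, -0.1328, 0.0199]
ee_rot: [-180.0, 0.0, 18.4]
ft_force: [0.0, -0.0, 0.4]
width: 0.0524
```

Run:
```python
from h import *
c=ctrl.camera('scene'); im=c['image'][150:200,270:325,::-1]
im=np.clip((im/255.)**.5*255,0,255).astype(np.uint8)
cv2.imwrite('pics/s5.png',cv2.resize(im,None,fx=11,fy=11,interpolation=cv2.INTER_NEAREST))
s=ctrl.get_obs();print(s['ft_force'],s['wrist_torque'],s['width'])
```

```text
[-0.12979512 -0.11314341 -0.54147491] [ 0.01811469 -0.03264957  0.01636808] 0.05207269056499357
```

View pics/s5.png

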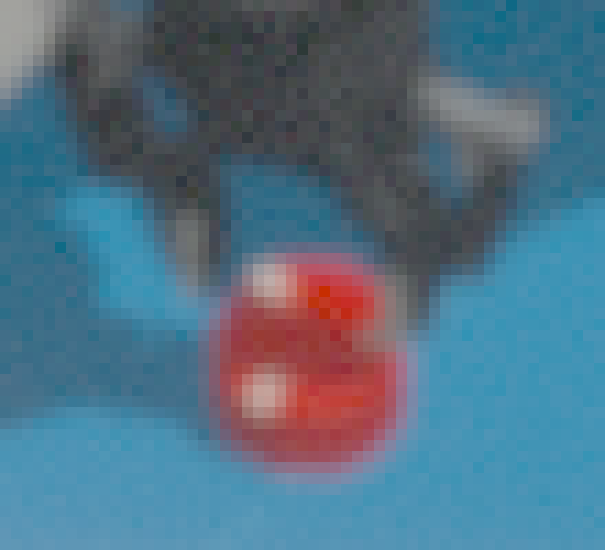

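Run:
```python
from h import *
np.set_printoptions(precision=4,suppress=True)
ct=ctrl.camera('top'); cs=ctrl.camera('scene')
save(ct,'t2.png',(280,110,440,240),5)
print(ct['cx'],ct['cy'],ct['R'])
for z in (.1,.15,.2,.25,.3,.35): print(z,atz(ct,(381,182),z),'cap top',atz(ct,(347,166),z),'cap scene',atz(cs,(305,133.7),z))
```

```text
319.4455877341879 195.77960086682089 [[ 0.0289 -0.9996 -0.0001]
 [-0.9826 -0.0284 -0.1833]
 [ 0.1832  0.0054 -0.9831]]
0.1 [ 0.5819 -0.1703  0.1   ] cap top [ 0.6187 -0.0891  0.1   ] cap scene [ 0.4154 -0.1911  0.1   ]
0.15 [ 0.5705 -0.1627  0.15  ] cap top [ 0.6053 -0.0859  0.15  ] cap scene [ 0.452  -0.1625  0.15  ]
0.2 [ 0.5592 -0.155   0.2   ] cap top [ 0.5919 -0.0827  0.2   ] cap scene [ 0.4886 -0.1339  0.2   ]
0.25 [ 0.5478 -0.1474  0.25  ] cap top [ 0.5786 -0.0795  0.25  ] cap scene [ 0.5253 -0.1054  0.25  ]
0.3 [ 0.5364 -0.1397  0.3   ] cap top [ 0.5652 -0.0763  0.3   ] cap scene [ 0.5619 -0.0768  0.3   ]
0.35 [ 0.5251 -0.1321  0.35  ] cap top [ 0.5518 -0.0731  0.35  ] cap scene [ 0.5986 -0.0482  0.35  ]
```

View pics/t2.png

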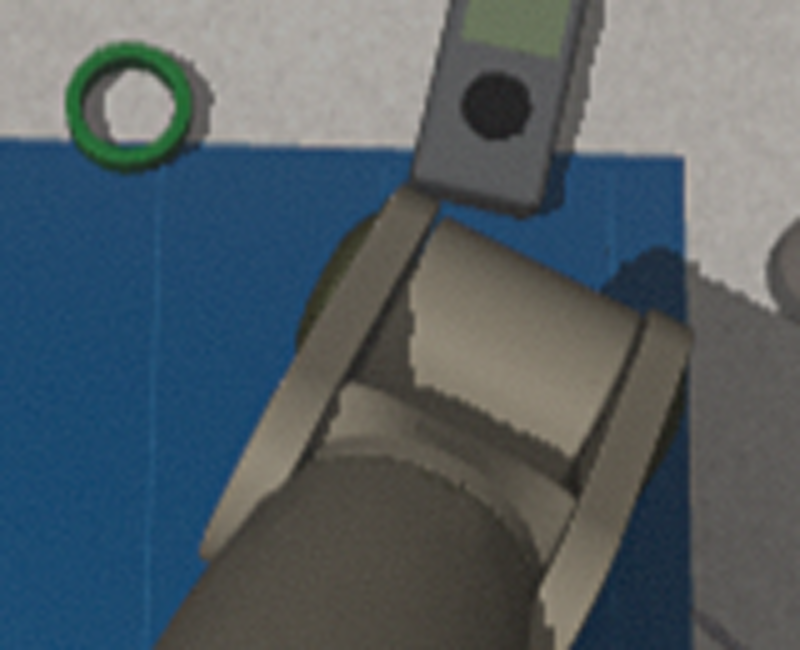

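Request:
apply_moves(targets=[{"linear": [0, 0, 0], "delta_rot": [0, 0, 0], "jaw": 72}, {"linear": [0, 0, 0], "delta_rot": [0, 0, 0], "jaw": 72}, {"linear": [0, 0, 0], "delta_rot": [0, 0, 0], "jaw": 72}, {"linear": [0, 0, -4], "delta_rot": [0, 0, 0], "jaw": 72}, {"linear": [0, 0, -4], "delta_rot": [0, 0, 0], "jaw": 72}, {"linear": [0, 0, -2], "delta_rot": [0, 0, 0], "jaw": 72}, {"linear": [0, 0, 0], "delta_rot": [0, 0, 0], "jaw": 72}])

```text
time: 5.83
position: [0.5345, -0.1326, 0.0091]
ee_rot: [-179.9, 0.1, 18.4]
ft_force: [-0.7, 1.0, -1.0]
width: 0.072
```

```bash
cat > v.py <<'E'
import sys
from h import *
def view(n,x0=270,y0=145,x1=325,y1=200,S=11,cam='scene'):
    c=ctrl.camera(cam); im=c['image'][y0:y1,x0:x1,::-1]
    im=np.clip((im/255.)**.5*255,0,255).astype(np.uint8)
    cv2.imwrite('pics/'+n,cv2.resize(im,None,fx=S,fy=S,interpolation=cv2.INTER_CUBIC))
    s=ctrl.get_obs();print(s['time'],s['position'],s['ft_force'],s['wrist_torque'],s['width'])
    return c
if __name__=='__main__': view(sys.argv[1])
E
python3 v.py s6.png
```

```text
5.8833 [ 0.53465744 -0.13270327  0.00946503] [-0.04042438 -0.53523826  0.02377229] [-0.02263896  0.0109953   0.07570095] 0.07197615249723453
```

View pics/s6.png

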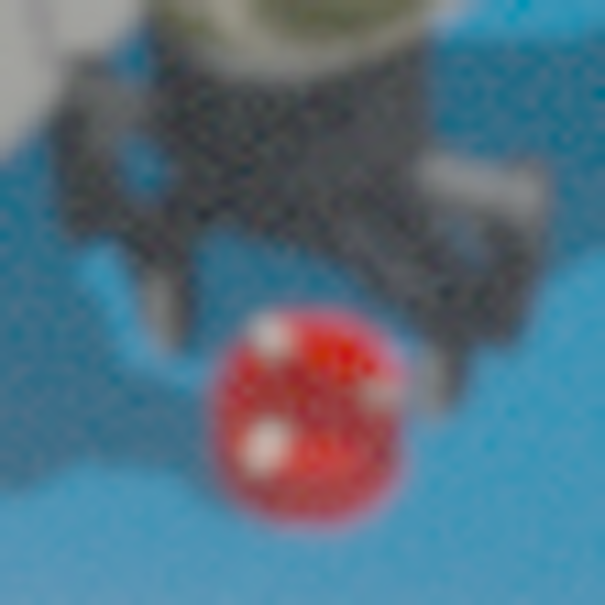

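Run:
```python
from h import *
c=ctrl.camera('scene')
a=np.radians(18.4); ex=np.array([np.cos(a),np.sin(a)]); ey=np.array([-np.sin(a),np.cos(a)]); o=np.array([.5347,-.1327])
for z in (.01,.02,.03,.04,.05):
  for v in (-.036,-.042,.036,.042):
    for u in (-.011,.011):
      q=o+u*ex+v*ey; print(z,v,u,((proj(c,[*q,z])-[270,145]+.5)*11).round())
print(ctrl.get_obs()['position'])
```

```text
0.01 -0.036 -0.011 [209. 367.]
0.01 -0.036 0.011 [184. 425.]
0.01 -0.042 -0.011 [190. 362.]
0.01 -0.042 0.011 [165. 420.]
0.01 0.036 -0.011 [442. 427.]
0.01 0.036 0.011 [419. 486.]
0.01 0.042 -0.011 [462. 432.]
0.01 0.042 0.011 [438. 491.]
0.02 -0.036 -0.011 [207. 347.]
0.02 -0.036 0.011 [182. 405.]
0.02 -0.042 -0.011 [188. 342.]
0.02 -0.042 0.011 [162. 400.]
0.02 0.036 -0.011 [442. 407.]
0.02 0.036 0.011 [418. 465.]
0.02 0.042 -0.011 [461. 412.]
0.02 0.042 0.011 [438. 471.]
0.03 -0.036 -0.011 [206. 326.]
0.03 -0.036 0.011 [180. 384.]
0.03 -0.042 -0.011 [186. 321.]
0.03 -0.042 0.011 [160. 379.]
0.03 0.036 -0.011 [441. 386.]
0.03 0.036 0.011 [418. 445.]
0.03 0.042 -0.011 [461. 391.]
0.03 0.042 0.011 [438. 450.]
0.04 -0.036 -0.011 [204. 305.]
0.04 -0.036 0.011 [178. 363.]
0.04 -0.042 -0.011 [184. 300.]
0.04 -0.042 0.011 [158. 358.]
0.04 0.036 -0.011 [441. 365.]
0.04 0.036 0.011 [417. 424.]
0.04 0.042 -0.011 [461. 370.]
0.04 0.042 0.011 [437. 430.]
0.05 -0.036 -0.011 [202. 284.]
0.05 -0.036 0.011 [176. 342.]
0.05 -0.042 -0.011 [182. 279.]
0.05 -0.042 0.011 [156. 337.]
0.05 0.036 -0.011 [441. 344.]
0.05 0.036 0.011 [417. 404.]
0.05 0.042 -0.011 [461. 349.]
0.05 0.042 0.011 [437. 409.]
[ 0.53479723 -0.1327769   0.00971847]
```

Request:
apply_moves(targets=[{"linear": [0, 0, -4], "delta_rot": [0, 0, 0], "jaw": 72}, {"linear": [0, 0, -4], "delta_rot": [0, 0, 0], "jaw": 72}, {"linear": [0, 0, 0], "delta_rot": [0, 0, 0], "jaw": 72}])

```text
time: 6.18
position: [0.5344, -0.1326, 0.001]
ee_rot: [-179.9, 0.1, 18.4]
ft_force: [-0.1, -0.4, 0.0]
width: 0.0718
```

Request:
apply_moves(targets=[{"linear": [0, 0, -3], "delta_rot": [0, 0, 0], "jaw": 72}, {"linear": [0, 0, -3], "delta_rot": [0, 0, 0], "jaw": 72}, {"linear": [0, 0, -3], "delta_rot": [0, 0, 0], "jaw": 72}, {"linear": [0, 0, 0], "delta_rot": [0, 0, 0], "jaw": 72}])

```text
time: 6.52
position: [0.5345, -0.1327, -0.0078]
ee_rot: [-180.0, 0.0, 18.4]
ft_force: [0.5, -0.5, -0.4]
width: 0.0719
```

```bash
python3 v.py s7.png
```

```text
6.5667 [ 0.53465468 -0.13271848 -0.00749347] [-0.53084159  0.13256904 -0.07103972] [0.04654634 0.01542367 0.04112965] 0.07205954181618013
```

View pics/s7.png

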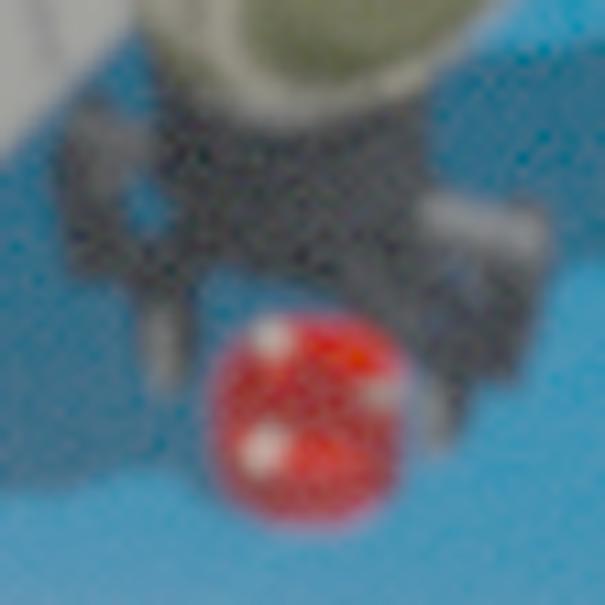

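Request:
apply_moves(targets=[{"linear": [0, 0, -3], "delta_rot": [0, 0, 0], "jaw": 72}, {"linear": [0, 0, -3], "delta_rot": [0, 0, 0], "jaw": 72}, {"linear": [0, 0, -3], "delta_rot": [0, 0, 0], "jaw": 72}, {"linear": [0, 0, -2], "delta_rot": [0, 0, 0], "jaw": 72}, {"linear": [0, 0, 0], "delta_rot": [0, 0, 0], "jaw": 72}])

```text
time: 6.98
position: [0.5346, -0.1327, -0.0187]
ee_rot: [-180.0, 0.0, 18.4]
ft_force: [0.1, -0.9, 0.1]
width: 0.0725
```

```bash
python3 v.py s8.png
```

```text
7.0333 [ 0.53472515 -0.13274787 -0.01839442] [0.16022408 0.36411553 0.07548155] [ 0.03218826 -0.0064565  -0.03798728] 0.07201280715169191
```

View pics/s8.png

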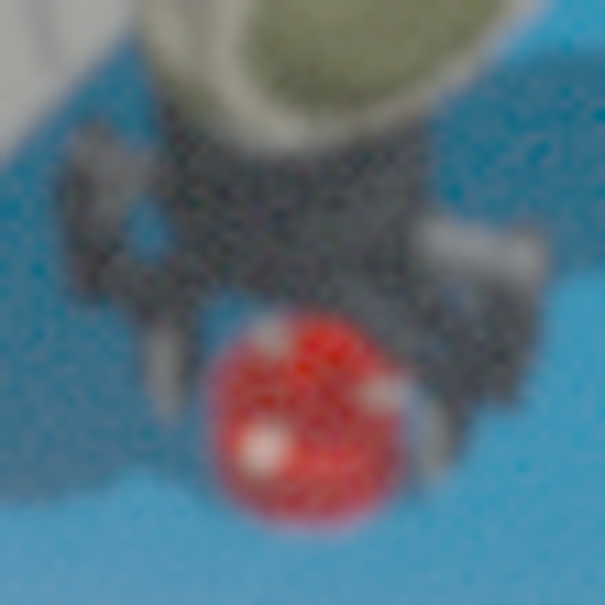

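Request:
apply_moves(targets=[{"linear": [0, 0, -3], "delta_rot": [0, 0, 0], "jaw": 66}, {"linear": [0, 0, -2], "delta_rot": [0, 0, 0], "jaw": 60}, {"linear": [0, 0, 0], "delta_rot": [0, 0, 0], "jaw": 50}, {"linear": [0, 0, 0], "delta_rot": [0, 0, 0], "jaw": 50}, {"linear": [0, 0, 0], "delta_rot": [0, 0, 0], "jaw": 50}, {"linear": [0, 0, 0], "delta_rot": [0, 0, 0], "jaw": 50}])

```text
time: 7.53
position: [0.5349, -0.1328, -0.0231]
ee_rot: [180.0, -0.0, 18.4]
ft_force: [0.5, -0.3, 0.6]
width: 0.0548
```

```bash
python3 v.py s9.png
```

```text
7.5833 [ 0.53489977 -0.13282107 -0.02313282] [-0.39712336  0.27830095  0.16956141] [-0.0446615  -0.02780993 -0.03890082] 0.05461334286756244
```

View pics/s9.png

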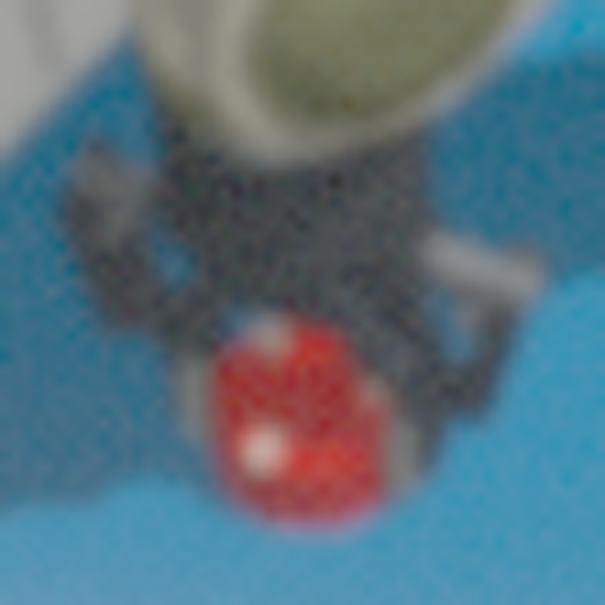

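Request:
apply_moves(targets=[{"linear": [0, 0, 5], "delta_rot": [0, 0, 0], "jaw": 50}, {"linear": [0, 0, 10], "delta_rot": [0, 0, 0], "jaw": 50}, {"linear": [0, 0, 20], "delta_rot": [0, 0, 0], "jaw": 50}, {"linear": [0, 0, 25], "delta_rot": [0, 0, 0], "jaw": 50}, {"linear": [0, 0, 25], "delta_rot": [0, 0, 0], "jaw": 50}, {"linear": [0, 0, 20], "delta_rot": [0, 0, 0], "jaw": 50}, {"linear": [0, 0, 15], "delta_rot": [0, 0, 0], "jaw": 50}, {"linear": [0, 0, 0], "delta_rot": [0, 0, 0], "jaw": 50}])

```text
time: 8.25
position: [0.5363, -0.1334, 0.1007]
ee_rot: [179.7, -0.3, 18.4]
ft_force: [0.5, -0.4, -0.4]
width: 0.0547
```

Run:
```python
from v import *
c=view('s10.png',260,110,340,200,7)
print(ctrl.landmark_of(c,'lid_mid')[:1], proj(c,[.535,-.133,.135]),proj(c,[.535,-.133,.125]))
```

```text
8.3 [ 0.53550457 -0.13306677  0.09856207] [-0.03400506  0.59254453 -1.4310683 ] [-0.01577444 -0.01348931  0.01201495] 0.05447881233367589
[{'position': [297.0, 158.0], 'score': 0.84}] [296.34468042 158.36151102] [296.47255624 160.50635285]
```

View pics/s10.png

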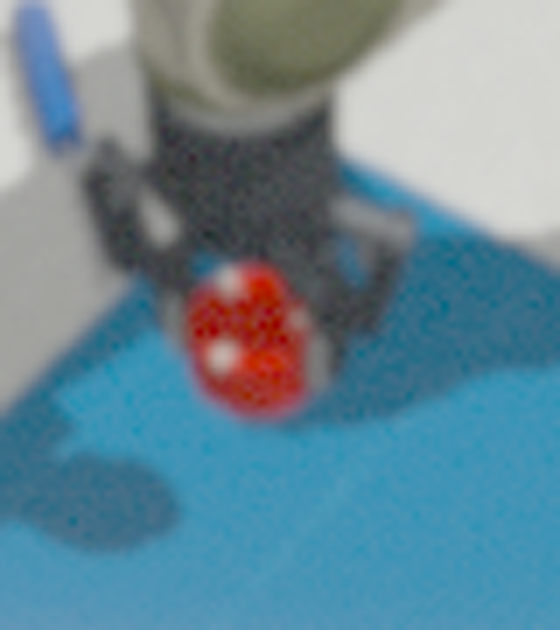

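Request:
apply_moves(targets=[{"linear": [0, 15, 0], "delta_rot": [0, 0, 3], "jaw": 50}, {"linear": [0, 28, 0], "delta_rot": [0, 0, 5], "jaw": 50}, {"linear": [0, 28, 0], "delta_rot": [0, 0, 5], "jaw": 50}, {"linear": [0, 28, 0], "delta_rot": [0, 0, 5], "jaw": 50}, {"linear": [0, 28, 0], "delta_rot": [0, 0, 5], "jaw": 50}, {"linear": [0, 28, 0], "delta_rot": [0, 0, 5], "jaw": 50}, {"linear": [-4, 28, 0], "delta_rot": [0, 0, 5], "jaw": 50}, {"linear": [0, 28, 0], "delta_rot": [0, 0, 5], "jaw": 50}, {"linear": [0, 28, 0], "delta_rot": [0, 0, 5], "jaw": 50}, {"linear": [0, 28, 0], "delta_rot": [0, 0, 5], "jaw": 50}, {"linear": [0, 28, 0], "delta_rot": [0, 0, 5], "jaw": 50}, {"linear": [0, 25, 0], "delta_rot": [0, 0, 4], "jaw": 50}])

```text
time: 9.35
position: [0.5298, 0.1888, 0.0954]
ee_rot: [-179.9, 0.0, 75.7]
ft_force: [0.0, -0.4, -1.0]
width: 0.0548
```

Request:
apply_moves(targets=[{"linear": [0, 10, 0], "delta_rot": [0, 0, 0], "jaw": 50}, {"linear": [0, 0, 0], "delta_rot": [0, 0, 0], "jaw": 50}, {"linear": [0, 0, 0], "delta_rot": [0, 0, 0], "jaw": 50}])

```text
time: 9.6
position: [0.5304, 0.1967, 0.096]
ee_rot: [-179.9, 0.1, 75.3]
ft_force: [0.6, 0.1, -1.5]
width: 0.0545
```

Run:
```python
from v import *
c=view('s11.png',350,150,440,260,6)
o=ctrl.get_obs(); print(o['ee_rot'],o['joints'])
for n in ('scene','top'):
    c=ctrl.camera(n)
    for q in('lid_mid','neck','gap_mark'):print(n,q,ctrl.landmark_of(c,q)[:2])
save(c,'t11.png',(170,150,280,250),6)
```

```text
9.65 [0.53064159 0.19614452 0.09621621] [-0.58314959  0.25182871 -0.45157452] [-0.00368104 -0.00431074 -0.03907173] 0.05454639612650392
[-1.79938095e+02  4.91789029e-02  7.52741430e+01] [ 8.43356311e+00  2.91515213e+01  8.68291263e+01 -2.32002987e-02
  6.40956119e+01  2.31695961e+01]
scene lid_mid [{'position': [396.7, 211.6], 'score': 0.59}]
scene neck [{'position': [390.2, 223.5], 'score': 0.92}, {'position': [392.5, 222.4], 'score': 0.75}]
scene gap_mark [{'position': [396.1, 236.3], 'score': 0.58}]
top lid_mid [{'position': [301.6, 133.7], 'score': 0.68}, {'position': [219.6, 198.7], 'score': 0.52}]
top neck []
top gap_mark [{'position': [220.6, 194.8], 'score': 0.74}]
```

View pics/s11.png

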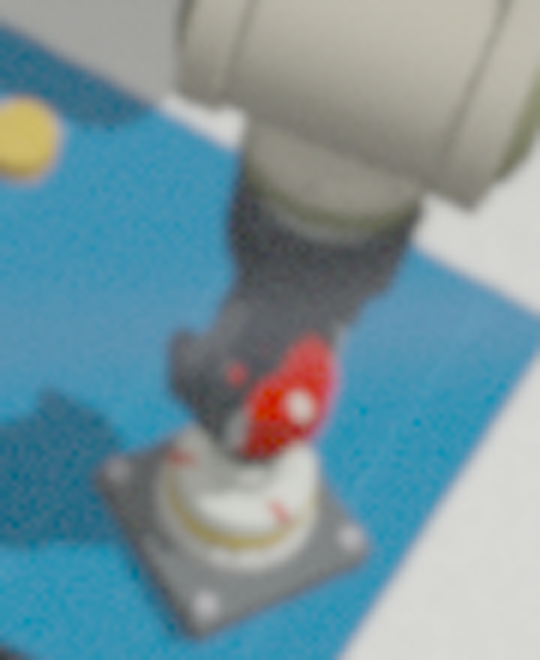

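View pics/t11.png

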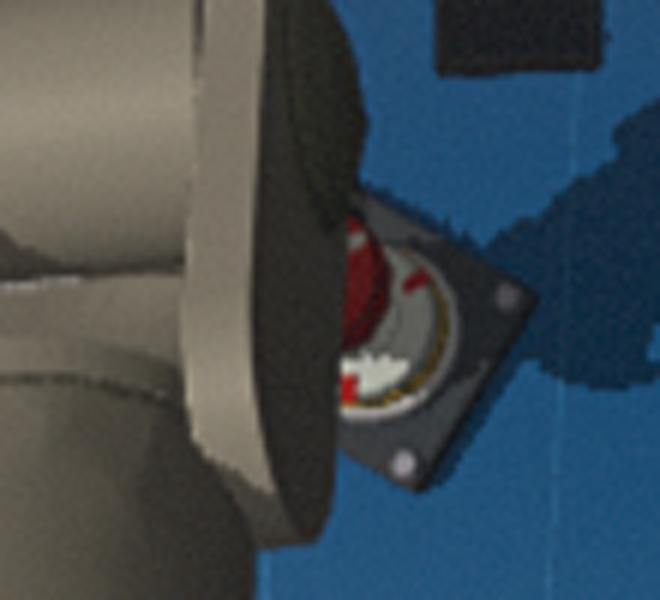

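```bash
cat > ov.py <<'E'
from h import *
def ov(n,x,y,zm,ang,jx=.5303,jy=.197,ja=61.9,box=(365,160,425,260),S=6,cam='scene'):
    c=ctrl.camera(cam); x0,y0,x1,y1=box; im=c['image'][y0:y1,x0:x1,::-1]
    im=np.clip((im/255.)**.6*255,0,255).astype(np.uint8); im=cv2.resize(im,None,fx=S,fy=S,interpolation=cv2.INTER_CUBIC); raw=im.copy()
    P=lambda X:tuple(int(k) for k in (proj(c,X)-[x0,y0]+.5)*S)
    for z in(zm-.015,zm+.015):
        cv2.polylines(im,[np.array([P([x+.028*np.cos(t),y+.028*np.sin(t),z]) for t in np.linspace(0,6.28,40)])],True,(255,255,255),1)
    for k in range(3):
        a=np.radians(ang+120*k); cv2.circle(im,P([x+.022*np.cos(a),y+.022*np.sin(a),zm+.015]),4,(0,255,255),1)
        a=np.radians(ja+120*k); cv2.circle(im,P([jx+.03*np.cos(a),jy+.03*np.sin(a),.062]),4,(0,255,0),1)
    cv2.polylines(im,[np.array([P([jx+.0165*np.cos(t),jy+.0165*np.sin(t),.09]) for t in np.linspace(0,6.28,40)])],True,(0,255,0),1)
    cv2.imwrite('pics/'+n,np.hstack([raw,im])[:600,:800])
E
python3 - <<'E'
from ov import *
p=ctrl.get_obs()['position']; ov('o1.png',p[0],p[1],p[2]+.038,4.9+75.27-18.38)
E
```

```text
(no output)
```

View pics/o1.png

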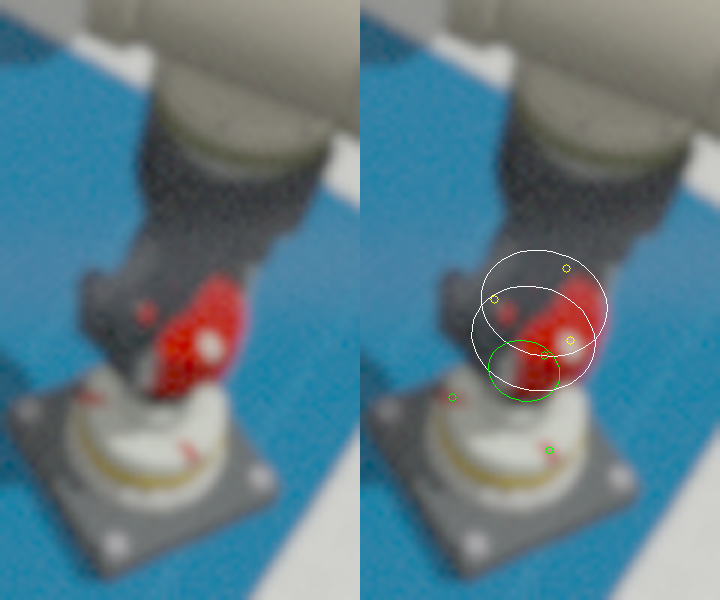

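Request:
apply_moves(targets=[{"linear": [0, 1, -6], "delta_rot": [0, 0, 0], "jaw": 50}, {"linear": [0, 0, -8], "delta_rot": [0, 0, 0], "jaw": 50}, {"linear": [0, 0, -8], "delta_rot": [0, 0, 0], "jaw": 50}, {"linear": [0, 0, -5], "delta_rot": [0, 0, 0], "jaw": 50}, {"linear": [0, 0, 0], "delta_rot": [0, 0, 0], "jaw": 50}, {"linear": [0, 0, 0], "delta_rot": [0, 0, 0], "jaw": 50}])

```text
time: 10.6
position: [0.5307, 0.1982, 0.0694]
ee_rot: [-180.0, 0.0, 75.4]
ft_force: [-0.5, -0.4, -0.8]
width: 0.0546
```

Request:
apply_moves(targets=[{"linear": [0, 0, -2], "delta_rot": [0, 0, 0], "jaw": 50}, {"linear": [0, 0, -2], "delta_rot": [0, 0, 0], "jaw": 50}, {"linear": [0, 0, -1], "delta_rot": [0, 0, 0], "jaw": 50}, {"linear": [0, 0, 0], "delta_rot": [0, 0, 0], "jaw": 50}])

```text
time: 10.93
position: [0.5308, 0.1982, 0.0647]
ee_rot: [-180.0, 0.0, 75.4]
ft_force: [0.3, -0.1, -1.8]
width: 0.0548
```

Run:
```python
from ov import *
s=ctrl.get_obs();print(s['position'],s['ft_force'],s['wrist_torque'],s['ee_rot'])
p=s['position']; ov('o2.png',p[0],p[1],p[2]+.038,61.8)
```

```text
[0.5307799  0.19818528 0.0647271 ] [ 0.29776981 -0.0796452  -1.77563108] [-0.05211421 -0.00119515  0.00270643] [-1.79988844e+02  3.98292716e-03  7.53777876e+01]
```

View pics/o2.png

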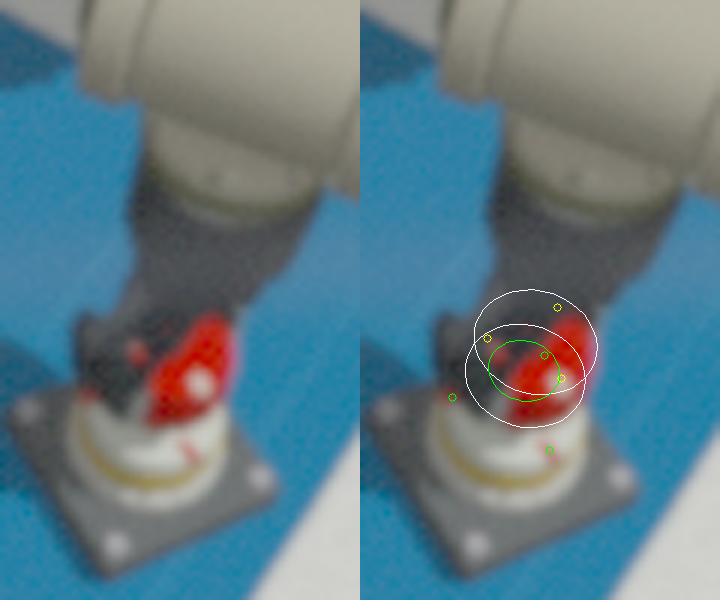

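Request:
apply_moves(targets=[{"linear": [0, -0.8, -1], "delta_rot": [0, 0, 0], "jaw": 50}, {"linear": [0, 0, -1], "delta_rot": [0, 0, 0], "jaw": 50}, {"linear": [0, 0, -1], "delta_rot": [0, 0, 0], "jaw": 50}])

```text
time: 11.23
position: [0.5309, 0.1973, 0.0618]
ee_rot: [180.0, -0.0, 75.4]
ft_force: [0.1, 0.4, -1.1]
width: 0.0548
```

Request:
apply_moves(targets=[{"linear": [0, 0, -1], "delta_rot": [0, 0, 0], "jaw": 50}, {"linear": [0, 0, -1], "delta_rot": [0, 0, 0], "jaw": 50}])

```text
time: 11.4
position: [0.5308, 0.1974, 0.0598]
ee_rot: [-180.0, -0.0, 75.4]
ft_force: [-0.6, -0.0, -1.4]
width: 0.0545
```

Request:
apply_moves(targets=[{"linear": [0, 0, -1], "delta_rot": [0, 0, 0], "jaw": 50}, {"linear": [0, 0, -1], "delta_rot": [0, 0, 0], "jaw": 50}])

```text
time: 11.57
position: [0.5306, 0.1974, 0.0578]
ee_rot: [-180.0, 0.0, 75.4]
ft_force: [-1.1, -0.6, -0.5]
width: 0.0548
```

Request:
apply_moves(targets=[{"linear": [0, 0, -1], "delta_rot": [0, 0, 0], "jaw": 50}, {"linear": [0, 0, -1], "delta_rot": [0, 0, 0], "jaw": 50}])

```text
time: 11.73
position: [0.5306, 0.1974, 0.0557]
ee_rot: [-180.0, 0.0, 75.4]
ft_force: [-2.9, -0.1, 0.3]
width: 0.0543
```

Request:
apply_moves(targets=[{"linear": [0, 0, -1], "delta_rot": [0, 0, 0], "jaw": 50}, {"linear": [0, 0, -1], "delta_rot": [0, 0, 0], "jaw": 50}])

```text
time: 11.9
position: [0.5306, 0.1973, 0.0538]
ee_rot: [-180.0, 0.0, 75.4]
ft_force: [-3.3, -1.0, 0.6]
width: 0.0549
```

Request:
apply_moves(targets=[{"linear": [0, 0, -1], "delta_rot": [0, 0, 0], "jaw": 50}])

```text
time: 11.98
position: [0.5306, 0.1973, 0.0528]
ee_rot: [-180.0, 0.0, 75.4]
ft_force: [-4.7, -1.2, 5.3]
width: 0.0549
```

Request:
apply_moves(targets=[{"linear": [0, 0, -1], "delta_rot": [0, 0, 0], "jaw": 50}])

```text
time: 12.07
position: [0.5307, 0.1973, 0.0524]
ee_rot: [-180.0, 0.0, 75.4]
ft_force: [-8.5, -1.7, 14.2]
width: 0.0551
```

Request:
apply_moves(targets=[{"linear": [-1, -0.2, 0.6], "delta_rot": [0, 0, 0], "jaw": 50}, {"linear": [0, 0, 0], "delta_rot": [0, 0, 0], "jaw": 50}])

```text
time: 12.23
position: [0.5303, 0.1972, 0.0528]
ee_rot: [179.9, -0.0, 75.4]
ft_force: [-1.2, -0.8, 3.4]
width: 0.0545
```

Run:
```python
from h import *
s=ctrl.get_obs();print(s['position'],s['ft_force'],s['wrist_torque'],s['ee_rot'])
```

```text
[0.53029933 0.19719623 0.05281873] [-1.19621737 -0.79541492  3.44104096] [-0.13049293  0.19055122 -0.01887918] [ 1.79922291e+02 -2.93698564e-02  7.53783458e+01]
```

Request:
apply_moves(targets=[{"linear": [0, 0, 0], "delta_rot": [0, 0, -3], "jaw": 50}, {"linear": [0, 0, 0], "delta_rot": [0, 0, -4], "jaw": 50}, {"linear": [0, 0, 0], "delta_rot": [0, 0, -4], "jaw": 50}, {"linear": [0, 0, 0], "delta_rot": [0, 0, -4], "jaw": 50}])

```text
time: 12.57
position: [0.5305, 0.1971, 0.0528]
ee_rot: [179.9, -0.0, 60.2]
ft_force: [-0.6, -1.4, 1.9]
width: 0.0546
```

```bash
cat > st.py <<'E'
from h import *
np.set_printoptions(precision=4,suppress=True)
s=ctrl.get_obs();print(s['time'],s['position'],'F',s['ft_force'],'T',s['wrist_torque'],s['ee_rot'],s['joints'][5],s['width'])
E
python3 st.py
```

```text
12.5667 [0.5305 0.1971 0.0528] F [-0.5583 -1.4194  1.8824] T [-0.2713  0.0804  0.0491] [179.9237  -0.0441  60.1883] 38.35396949092026 0.05464649031881643
```

Request:
apply_moves(targets=[{"linear": [0, 0, 0], "delta_rot": [0, 0, -4], "jaw": 50}, {"linear": [0, 0, 0], "delta_rot": [0, 0, -4], "jaw": 50}, {"linear": [0, 0, 0], "delta_rot": [0, 0, -3], "jaw": 50}])

```text
time: 12.82
position: [0.5304, 0.197, 0.0528]
ee_rot: [179.9, -0.0, 49.2]
ft_force: [-1.0, -2.3, 3.0]
width: 0.0541
```

```bash
python3 st.py
```

```text
12.8167 [0.5304 0.197  0.0528] F [-0.9789 -2.2544  2.9945] T [-0.3442  0.142   0.0352] [179.9345  -0.0407  49.1873] 49.35737812729709 0.05411634239552294
```

Request:
apply_moves(targets=[{"linear": [0, -0.3, 0], "delta_rot": [0, 0, -2], "jaw": 50}, {"linear": [0, 0, 0], "delta_rot": [0, 0, -2], "jaw": 50}])

```text
time: 12.98
position: [0.5303, 0.1968, 0.0527]
ee_rot: [180.0, -0.0, 45.3]
ft_force: [-1.8, -2.1, 2.2]
width: 0.0549
```

```bash
python3 st.py
```

```text
12.9833 [0.5303 0.1968 0.0527] F [-1.8091 -2.089   2.2474] T [-0.3184  0.1916  0.1624] [179.9505  -0.0401  45.2845] 53.226417263093126 0.05491140778657993
```

Request:
apply_moves(targets=[{"linear": [0, 0, 0], "delta_rot": [0, 0, -2], "jaw": 50}, {"linear": [0, 0, 0], "delta_rot": [0, 0, -2], "jaw": 50}])

```text
time: 13.15
position: [0.5301, 0.1966, 0.0526]
ee_rot: [180.0, 0.0, 41.3]
ft_force: [-2.0, -2.3, 2.4]
width: 0.055
```

```bash
python3 st.py
```

```text
13.15 [0.5301 0.1966 0.0526] F [-2.0195 -2.2951  2.4436] T [-0.4782  0.3064  0.143 ] [179.9553   0.0051  41.3092] 57.21193372252131 0.05497992306720148
```

Request:
apply_moves(targets=[{"linear": [0, 0, 0], "delta_rot": [0, 0, -2], "jaw": 50}, {"linear": [0, 0, 0], "delta_rot": [0, 0, -2], "jaw": 50}])

```text
time: 13.32
position: [0.5298, 0.1965, 0.0524]
ee_rot: [180.0, 0.1, 37.3]
ft_force: [-3.2, -3.4, 2.0]
width: 0.0547
```

```bash
python3 st.py
```

```text
13.3167 [0.5298 0.1965 0.0524] F [-3.1917 -3.4299  2.032 ] T [-0.6108  0.4354  0.3756] [179.9667   0.0539  37.3334] 61.198424015513474 0.054717838695415855
```

Request:
apply_moves(targets=[{"linear": [-0.6, -0.6, -0.4], "delta_rot": [0, 0, 0], "jaw": 50}, {"linear": [0, 0, 0], "delta_rot": [0, 0, 0], "jaw": 50}])

```text
time: 13.48
position: [0.5297, 0.1964, 0.0523]
ee_rot: [180.0, -0.1, 37.4]
ft_force: [-0.3, -0.2, 2.3]
width: 0.0543
```

```bash
python3 st.py
python3 - <<'E'
from ov import *
p=ctrl.get_obs()['position']; ov('o3.png',p[0],p[1],p[2]+.038,61.9-38.1)
E
python3 st.py
```

```text
13.4833 [0.5297 0.1964 0.0523] F [-0.3264 -0.1674  2.3237] T [-0.1217  0.0959  0.108 ] [179.97    -0.0793  37.4373] 61.015361538393314 0.054334895398198545
13.5333 [0.5297 0.1965 0.0523] F [0.6066 1.3517 2.893 ] T [-0.0645  0.0174  0.1058] [179.9721  -0.0731  37.4417] 61.01564426464606 0.05473931141202259
```

View pics/o3.png

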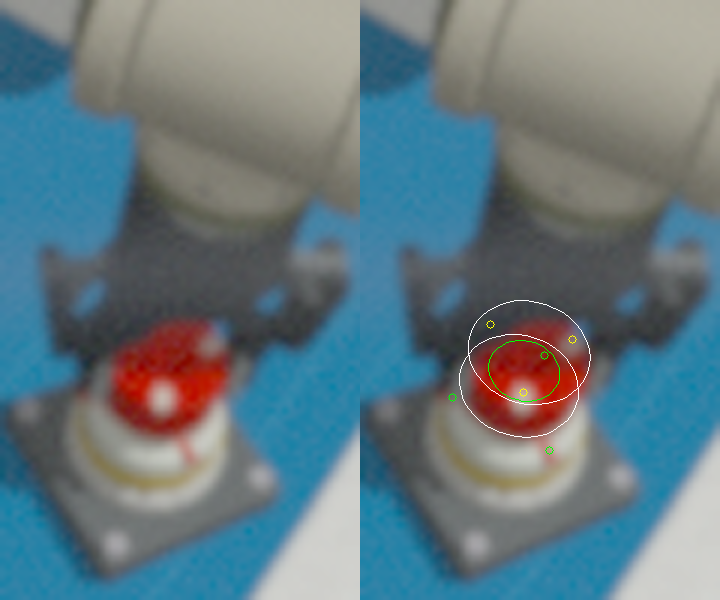

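Request:
apply_moves(targets=[{"linear": [0, 0, 0], "delta_rot": [0, 0, -2], "jaw": 50}, {"linear": [0, 0, 0], "delta_rot": [0, 0, -2], "jaw": 50}])

```text
time: 13.7
position: [0.5294, 0.1963, 0.0523]
ee_rot: [180.0, -0.0, 33.4]
ft_force: [-2.3, -1.1, 4.0]
width: 0.0545
```

```bash
python3 st.py
```

```text
13.7 [0.5294 0.1963 0.0523] F [-2.2888 -1.08    3.9666] T [-0.2554  0.2857  0.5864] [179.9676  -0.0143  33.3995] 65.07951588719301 0.05445340709380626
```

Request:
apply_moves(targets=[{"linear": [0, 0, 0], "delta_rot": [0, 0, -2], "jaw": 50}])

```text
time: 13.78
position: [0.5293, 0.1962, 0.0522]
ee_rot: [180.0, 0.0, 31.4]
ft_force: [-1.9, -0.4, 2.3]
width: 0.0547
```

```bash
python3 st.py
```

```text
13.7833 [0.5293 0.1962 0.0522] F [-1.9075 -0.399   2.3208] T [-0.19    0.3118  0.6719] [179.9742   0.006   31.4016] 67.08024854174771 0.054674896567283034
```

Request:
apply_moves(targets=[{"linear": [-0.2, 0, 0], "delta_rot": [0, 0, 0], "jaw": 50}])

```text
time: 13.87
position: [0.5292, 0.1962, 0.0521]
ee_rot: [180.0, -0.0, 31.4]
ft_force: [0.6, -1.2, 1.3]
width: 0.0548
```

```bash
python3 st.py
python3 - <<'E'
from ov import *
p=ctrl.get_obs()['position']; ov('o4.png',p[0],p[1],p[2]+.038,61.9-44)
E
python3 st.py
```

```text
13.8667 [0.5292 0.1962 0.0521] F [ 0.5817 -1.1711  1.2582] T [-0.2058 -0.0717  0.2557] [179.9714  -0.0162  31.3889] 67.08541513941292 0.05478352252062073
13.9167 [0.5292 0.1962 0.0521] F [-0.1995 -1.2706  2.5853] T [-0.2141  0.0534  0.2182] [179.9762  -0.0221  31.4603] 67.0056930333261 0.054490136927519625
```

View pics/o4.png

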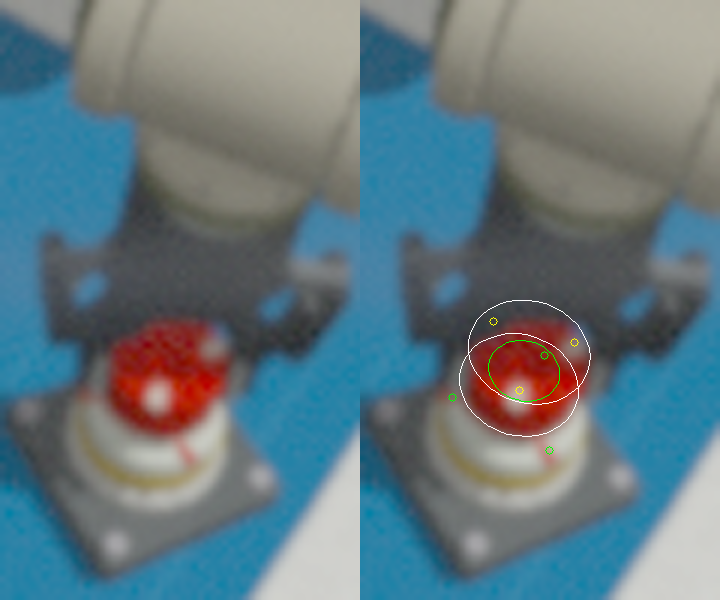

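Request:
apply_moves(targets=[{"linear": [0, 0, 0], "delta_rot": [0, 0, -0.3], "jaw": 50}, {"linear": [0, 0, 0], "delta_rot": [0, 0, -0.3], "jaw": 50}, {"linear": [0, 0, 0], "delta_rot": [0, 0, -0.3], "jaw": 50}])

```text
time: 14.17
position: [0.5292, 0.1962, 0.0521]
ee_rot: [180.0, -0.0, 30.5]
ft_force: [0.9, -0.9, 1.0]
width: 0.0547
```

```bash
python3 st.py
```

```text
14.1667 [0.5292 0.1962 0.0521] F [ 0.9131 -0.8819  1.0458] T [-0.313  -0.0107  0.4787] [179.9845  -0.0106  30.5026] 67.96219176621877 0.054733205150709424
```

Request:
apply_moves(targets=[{"linear": [0, 0, 0], "delta_rot": [0, 0, 0], "jaw": 50}, {"linear": [0, 0, 0], "delta_rot": [0, 0, 0], "jaw": 50}])

```text
time: 14.33
position: [0.5292, 0.1962, 0.0521]
ee_rot: [180.0, -0.0, 30.5]
ft_force: [0.9, -1.8, 0.4]
width: 0.0546
```

```bash
python3 st.py
```

```text
14.3333 [0.5292 0.1962 0.0521] F [ 0.8759 -1.7651  0.4324] T [-0.374  -0.0821  0.4706] [179.9867  -0.0089  30.5029] 67.96103446305108 0.054633277252603286
```

```bash
python3 - <<'E'
from m import *
np.set_printoptions(precision=3,suppress=True)
def redc(im,box,th=15):
    im=im.astype(float); red=im[...,0]-np.maximum(im[...,1],im[...,2]); w=np.clip(red-th,0,None)
    return wcent(w,box),w[box[1]:box[3],box[0]:box[2]].sum()
s0=cv2.imread('pics/scene0.png')[:,:,::-1]; t0=cv2.imread('pics/top0.png')[:,:,::-1]
S=[ctrl.camera('scene') for _ in range(3)]; c=S[0]; now=np.mean([k['image'] for k in S],0)
T=[ctrl.camera('top') for _ in range(2)]; ct=T[0]; tn=np.mean([k['image'] for k in T],0)
cv2.imwrite('pics/t12.png',cv2.resize(tn[165:245,185:265,::-1].astype(np.uint8),None,fx=6,fy=6,interpolation=cv2.INTER_CUBIC))
np.save('now.npy',now)
for z,jb,nm in [((393,230,401,241),0,'R'),]:
    for im in (s0,now):
        ce,w=redc(im,z); print(nm,ce,w,atz(c,ce,.062))
a=np.hstack([cv2.resize(x[220:250,365:410,::-1].astype(np.uint8),None,fx=8,fy=8,interpolation=cv2.INTER_CUBIC) for x in (s0,now)])
cv2.imwrite('pics/cmp.png',a)
E
python3 st.py
```

```text
R [396.224 235.   ] 245.0 [0.545 0.225 0.062]
R [394.892 232.037] 1070.3333333333333 [0.539 0.217 0.062]
14.5833 [0.5292 0.1962 0.0521] F [ 0.8284 -1.6979  1.2112] T [-0.3931 -0.1948  0.4599] [179.9893  -0.0116  30.4871] 67.97402345575935 0.054505562840831315
```

View pics/cmp.png

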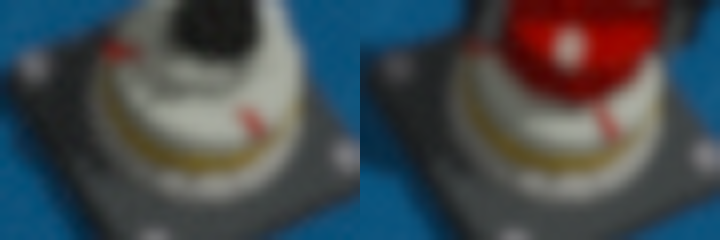

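View pics/t12.png

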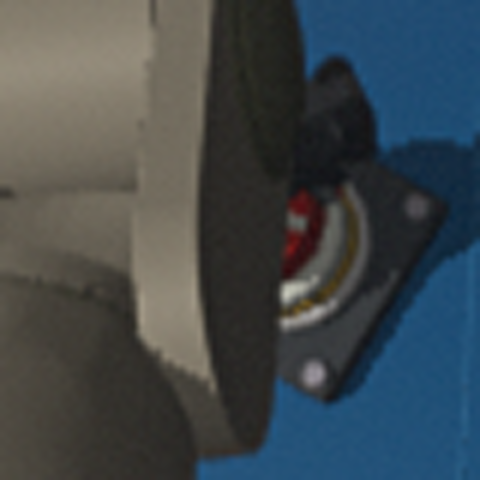

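```bash
cat > tw.py <<'E'
from m import *
np.set_printoptions(precision=3,suppress=True)
s0=cv2.imread('pics/scene0.png')[:,:,::-1].astype(float)
def rows(im):
    red=im[...,0]-np.maximum(im[...,1],im[...,2]); w=np.clip(red-10,0,None)
    return {y:((w[y,391:402]*np.arange(391,402)).sum()/max(w[y,391:402].sum(),1),w[y,391:402].sum()) for y in range(233,240)}
c=ctrl.camera('scene')
def model(th):
    out=[]
    for r in np.linspace(.024,.036,13):
        a=np.radians(61.9+th); out.append(proj(c,[.5318+r*np.cos(a),.197+r*np.sin(a),.062]))
    out=np.array(out); return np.interp(range(234,239),out[:,1],out[:,0])
def twist(im):
    r=rows(im); ys=[y for y in range(234,239) if r[y][1]>20]
    th=np.arange(-12,8,.5); M={y:[model(t)[y-234] for t in th] for y in ys}
    res=[np.interp(-r[y][0],-np.array(M[y]),th) if M[y][0]>M[y][-1] else np.interp(r[y][0],M[y],th) for y in ys]; return ys,np.array(res),[round(r[y][0],2) for y in ys]
E
python3 - <<'E'
from tw import *
print(twist(s0)); print(twist(np.load('now.npy')))
E
```

```text
([234, 235, 236, 237], array([3.459, 2.175, 0.871, 0.12 ]), [np.float64(395.75), np.float64(396.24), np.float64(396.66), np.float64(396.94)])
([234, 235, 236, 237], array([-0.78 , -1.233, -2.118, -3.733]), [np.float64(394.96), np.float64(395.53), np.float64(395.98), np.float64(396.19)])
```

```bash
python3 - <<'E'
from tw import *
for n in ('o1','o2','o3','o4'):
    im=cv2.imread(f'pics/{n}.png')[:,:360,::-1].astype(float)
    im=cv2.resize(im,(60,100),interpolation=cv2.INTER_AREA); im=(im/255)**(1/.6)*255
    full=np.zeros((400,640,3)); full[160:260,365:425]=im
    print(n,twist(full))
E
python3 st.py
```

```text
o1 ([234, 235, 236, 237], array([ 3.368,  2.168,  0.679, -0.241]), [np.float64(395.73), np.float64(396.24), np.float64(396.62), np.float64(396.87)])
o2 ([234, 235, 236, 237], array([ 3.438,  2.231,  0.779, -0.01 ]), [np.float64(395.75), np.float64(396.25), np.float64(396.64), np.float64(396.91)])
o3 ([234, 235, 236, 237], array([ 0.829,  0.519, -0.308, -1.705]), [np.float64(395.25), np.float64(395.89), np.float64(396.39), np.float64(396.59)])
o4 ([234, 235, 236, 237, 238], array([-0.798, -0.79 , -1.392, -2.934, -2.727]), [np.float64(394.95), np.float64(395.62), np.float64(396.14), np.float64(396.35), np.float64(396.39)])
14.6833 [0.5292 0.1962 0.0521] F [ 1.7714 -1.6616  0.2366] T [-0.3835 -0.2451  0.4735] [179.9849  -0.0174  30.4842] 67.97846773588465 0.05454330630804968
```

Request:
apply_moves(targets=[{"linear": [0, 0, 0], "delta_rot": [0, 0, -0.2], "jaw": 50}, {"linear": [0, 0, 0], "delta_rot": [0, 0, -0.2], "jaw": 50}, {"linear": [0, 0, 0], "delta_rot": [0, 0, 0], "jaw": 50}])

```text
time: 14.93
position: [0.5292, 0.1962, 0.0521]
ee_rot: [180.0, -0.0, 30.1]
ft_force: [1.1, -1.7, 1.0]
width: 0.0548
```

```bash
python3 st.py
python3 - <<'E'
from tw import *
n=np.mean([ctrl.camera('scene')['image'] for _ in range(3)],0); t=twist(n); print(t,t[1].mean()-1.656)
E
python3 st.py
```

```text
14.9333 [0.5292 0.1962 0.0521] F [ 1.104  -1.7298  1.0163] T [-0.4159 -0.2596  0.5861] [179.9887  -0.0086  30.0716] 68.39255964909738 0.05480145273133292
([234, 235, 236, 237], array([-1.117, -2.043, -2.892, -4.407]), [np.float64(394.9), np.float64(395.36), np.float64(395.8), np.float64(396.04)]) -4.270439493782333
15.1333 [0.5292 0.1962 0.0521] F [ 1.6543 -2.141   0.9599] T [-0.4217 -0.3222  0.5582] [179.9907  -0.0101  30.0822] 68.37876235362835 0.05454520568406161
```

Request:
apply_moves(targets=[{"linear": [0, 0, 0], "delta_rot": [0, 0, 0.7], "jaw": 50}, {"linear": [0, 0, 0], "delta_rot": [0, 0, 0.7], "jaw": 50}, {"linear": [0, 0, 0], "delta_rot": [0, 0, 0.6], "jaw": 50}, {"linear": [0, 0, 0], "delta_rot": [0, 0, 0], "jaw": 50}])

```text
time: 15.47
position: [0.5291, 0.1963, 0.0521]
ee_rot: [-180.0, -0.0, 32.1]
ft_force: [1.7, -2.4, 0.5]
width: 0.0545
```

```bash
python3 st.py
```

```text
15.4667 [0.5291 0.1963 0.0521] F [ 1.6746 -2.4138  0.5434] T [-0.4694 -0.3703  0.2584] [-179.9963   -0.006    32.1124] 66.34114928173439 0.05453464366871244
```

Request:
apply_moves(targets=[{"linear": [0, 0, 0], "delta_rot": [0, 0, 0.7], "jaw": 50}, {"linear": [0, 0, 0], "delta_rot": [0, 0, 0.7], "jaw": 50}, {"linear": [0, 0, 0], "delta_rot": [0, 0, 0.6], "jaw": 50}, {"linear": [0, 0, 0], "delta_rot": [0, 0, 0], "jaw": 50}])

```text
time: 15.8
position: [0.5291, 0.1963, 0.0521]
ee_rot: [-180.0, -0.0, 34.1]
ft_force: [3.2, -2.4, 0.7]
width: 0.0545
```

```bash
python3 st.py
python3 - <<'E'
from tw import *
n=np.mean([ctrl.camera('scene')['image'] for _ in range(3)],0); t=twist(n); print(t,t[1].mean()-1.656)
E
python3 st.py
```

```text
15.8 [0.5291 0.1963 0.0521] F [ 3.1758 -2.4012  0.6659] T [-0.4542 -0.4754 -0.0431] [-179.9971   -0.0132   34.1066] 64.34688430038584 0.054451476453691285
([234, 235, 236, 237], array([ 1.199,  0.495, -0.292, -1.289]), [np.float64(395.32), np.float64(395.88), np.float64(396.39), np.float64(396.67)]) -1.6275231486305186
16.0 [0.5292 0.1963 0.0521] F [ 2.5723 -2.3371 -0.1441] T [-0.4282 -0.4864  0.0597] [179.9954  -0.012   34.072 ] 64.38832578714364 0.054615565777921
```

Request:
apply_moves(targets=[{"linear": [0, 0, 0], "delta_rot": [0, 0, 0.7], "jaw": 50}, {"linear": [0, 0, 0], "delta_rot": [0, 0, 0.7], "jaw": 50}, {"linear": [0, 0, 0], "delta_rot": [0, 0, 0.6], "jaw": 50}, {"linear": [0, 0, 0], "delta_rot": [0, 0, 0], "jaw": 50}])

```text
time: 16.33
position: [0.5291, 0.1963, 0.0522]
ee_rot: [180.0, -0.0, 36.1]
ft_force: [3.2, -1.7, 0.6]
width: 0.0547
```

```bash
python3 st.py
```

```text
16.3333 [0.5291 0.1963 0.0522] F [ 3.1946 -1.651   0.6086] T [-0.3612 -0.5377 -0.1553] [179.9973  -0.0136  36.1218] 62.338001568028936 0.054729903583878234
```

Request:
apply_moves(targets=[{"linear": [0, 0, 0], "delta_rot": [0, 0, 0.7], "jaw": 50}, {"linear": [0, 0, 0], "delta_rot": [0, 0, 0.7], "jaw": 50}, {"linear": [0, 0, 0], "delta_rot": [0, 0, 0.6], "jaw": 50}, {"linear": [0, 0, 0], "delta_rot": [0, 0, 0], "jaw": 50}])

```text
time: 16.67
position: [0.5291, 0.1964, 0.0522]
ee_rot: [-180.0, -0.0, 38.1]
ft_force: [2.8, -0.4, 3.2]
width: 0.0548
```

```bash
python3 st.py
python3 - <<'E'
from tw import *
n=np.mean([ctrl.camera('scene')['image'] for _ in range(3)],0); t=twist(n); print(t,t[1].mean()-1.656)
E
python3 st.py
```

```text
16.6667 [0.5291 0.1964 0.0522] F [ 2.768  -0.4141  3.2102] T [-0.2624 -0.4246 -0.0856] [-179.9999   -0.0146   38.132 ] 60.33278140916374 0.05478261947084188
([234, 235, 236, 237], array([3.084, 2.171, 0.917, 0.183]), [np.float64(395.68), np.float64(396.24), np.float64(396.67), np.float64(396.95)]) -0.06717554309948759
16.8667 [0.5291 0.1964 0.0523] F [ 3.0144 -0.4525  2.7651] T [-0.2803 -0.3855 -0.0815] [179.9959  -0.017   38.0787] 60.38543070761136 0.05462703631068275
```

Request:
apply_moves(targets=[{"linear": [0, 0, 0], "delta_rot": [0, 0, -0.5], "jaw": 50}, {"linear": [0, 0, 0], "delta_rot": [0, 0, -0.5], "jaw": 50}])

```text
time: 17.03
position: [0.5291, 0.1964, 0.0522]
ee_rot: [180.0, -0.0, 37.1]
ft_force: [1.4, -1.1, 4.4]
width: 0.055
```

```bash
python3 st.py
```

```text
17.0333 [0.5291 0.1964 0.0522] F [ 1.4023 -1.1083  4.4251] T [-0.1696 -0.3404  0.1044] [179.9936  -0.0118  37.0524] 61.4175324268945 0.054957949352885574
```

Request:
apply_moves(targets=[{"linear": [0, 0, 0], "delta_rot": [0, 0, -0.5], "jaw": 50}, {"linear": [0, 0, 0], "delta_rot": [0, 0, -0.5], "jaw": 50}])

```text
time: 17.2
position: [0.5291, 0.1964, 0.0522]
ee_rot: [180.0, -0.0, 36.1]
ft_force: [0.7, -0.3, 4.9]
width: 0.0549
```

```bash
python3 st.py
```

```text
17.2 [0.5291 0.1964 0.0522] F [ 0.7137 -0.3193  4.8715] T [-0.2056 -0.2667  0.3416] [179.9949  -0.0028  36.0574] 62.41471662815789 0.05486096475836733
```

Request:
apply_moves(targets=[{"linear": [0, 0, 0], "delta_rot": [0, 0, -0.5], "jaw": 50}, {"linear": [0, 0, 0], "delta_rot": [0, 0, -0.5], "jaw": 50}])

```text
time: 17.37
position: [0.529, 0.1964, 0.0522]
ee_rot: [180.0, -0.0, 35.1]
ft_force: [1.7, -1.1, 5.0]
width: 0.0544
```

```bash
python3 st.py
```

```text
17.3667 [0.529  0.1964 0.0522] F [ 1.7064 -1.0746  5.0329] T [-0.1856 -0.1763  0.4053] [179.9997  -0.0005  35.0598] 63.41422773727065 0.05437222359495907
```

Request:
apply_moves(targets=[{"linear": [0, 0, 0], "delta_rot": [0, 0, 0], "jaw": 50}])

```text
time: 17.45
position: [0.529, 0.1964, 0.0522]
ee_rot: [180.0, -0.0, 35.1]
ft_force: [0.5, 0.2, 5.7]
width: 0.0545
```

```bash
python3 st.py
python3 - <<'E'
from tw import *
n=np.mean([ctrl.camera('scene')['image'] for _ in range(3)],0); t=twist(n); print(t,t[1].mean()-1.656)
E
python3 st.py
```

```text
17.45 [0.529  0.1964 0.0522] F [0.453  0.1943 5.6801] T [-0.1709 -0.237   0.324 ] [179.9975  -0.0012  35.0569] 63.4173901690917 0.05448458706956865
([234, 235, 236, 237], array([ 1.308,  0.419, -0.821, -2.03 ]), [np.float64(395.34), np.float64(395.87), np.float64(396.27), np.float64(396.52)]) -1.9371650162040535
17.65 [0.529  0.1964 0.0522] F [ 0.7214 -0.7506  5.2946] T [-0.1846 -0.2302  0.2964] [-179.9996    0.0012   35.0792] 63.39245637136732 0.05459417402958112
```

Request:
apply_moves(targets=[{"linear": [0, 0, 0.1], "delta_rot": [0, 0, 0.5], "jaw": 50}, {"linear": [0, 0, 0.1], "delta_rot": [0, 0, 0.5], "jaw": 50}, {"linear": [0, 0, 0.1], "delta_rot": [0, 0, 0.4], "jaw": 50}, {"linear": [0, 0, 0], "delta_rot": [0, 0, 0], "jaw": 50}])

```text
time: 17.98
position: [0.529, 0.1964, 0.0522]
ee_rot: [-180.0, 0.0, 36.5]
ft_force: [2.6, 0.2, 1.9]
width: 0.0544
```

```bash
python3 st.py
```

```text
17.9833 [0.529  0.1964 0.0522] F [2.6184 0.249  1.8752] T [-0.0443 -0.3688 -0.0153] [-179.9851    0.0008   36.4901] 61.966510889364315 0.054421621013847815
```

Torque and side loads are close to zero now, so I can open the jaws.

Request:
apply_moves(targets=[{"linear": [0, 0, 0], "delta_rot": [0, 0, 0], "jaw": 57}, {"linear": [0, 0, 0], "delta_rot": [0, 0, 0], "jaw": 60}, {"linear": [0, 0, 0], "delta_rot": [0, 0, 0], "jaw": 66}, {"linear": [0, 0, 0], "delta_rot": [0, 0, 0], "jaw": 74}, {"linear": [0, 0, 0], "delta_rot": [0, 0, 0], "jaw": 80}, {"linear": [0, 0, 0], "delta_rot": [0, 0, 0], "jaw": 80}])

```text
time: 18.48
position: [0.5289, 0.1963, 0.0523]
ee_rot: [-180.0, 0.0, 36.5]
ft_force: [-0.7, -0.4, -0.1]
width: 0.0803
```

```bash
python3 st.py
```

```text
18.4833 [0.5289 0.1963 0.0523] F [-0.718  -0.4083 -0.1223] T [ 0.0241 -0.0295  0.0022] [-179.9838    0.0224   36.4819] 61.98314500369328 0.08028270432622411
```

Request:
apply_moves(targets=[{"linear": [0, 0, 4], "delta_rot": [0, 0, 0], "jaw": 80}, {"linear": [0, 0, 10], "delta_rot": [0, 0, 0], "jaw": 80}, {"linear": [0, 0, 20], "delta_rot": [0, 0, 0], "jaw": 80}, {"linear": [0, 0, 25], "delta_rot": [0, 0, 0], "jaw": 80}, {"linear": [0, 0, 25], "delta_rot": [0, 0, 0], "jaw": 80}, {"linear": [0, 0, 25], "delta_rot": [0, 0, 0], "jaw": 80}, {"linear": [-20, -20, 20], "delta_rot": [0, 0, 0], "jaw": 80}, {"linear": [-25, -25, 10], "delta_rot": [0, 0, 0], "jaw": 80}, {"linear": [-25, -25, 0], "delta_rot": [0, 0, 0], "jaw": 80}, {"linear": [-25, -25, 0], "delta_rot": [0, 0, 0], "jaw": 80}, {"linear": [0, -25, 0], "delta_rot": [0, 0, 0], "jaw": 80}, {"linear": [0, 0, 0], "delta_rot": [0, 0, 0], "jaw": 80}])

```text
time: 19.48
position: [0.4335, 0.0736, 0.1927]
ee_rot: [179.9, -0.1, 36.3]
ft_force: [-0.7, 0.9, 0.3]
width: 0.08
```

```bash
python3 st.py
python3 - <<'E'
from ov import *
ov('o5.png',.5292,.1964,.0902,61.9-38,jx=.5292,jy=.1964)
ov('o6.png',.5292,.1964,.0902,61.9-38,jx=.5292,jy=.1964,box=(195,165,260,245),cam='top')
c=ctrl.camera('top'); save(c,'t13.png')
E
```

```text
19.4833 [0.4335 0.0736 0.1927] F [-0.6691  0.9081  0.306 ] T [0.0289 0.0327 0.0179] [179.8857  -0.0535  36.3289] 48.02052463334216 0.08003086120486373
```

View pics/o5.png

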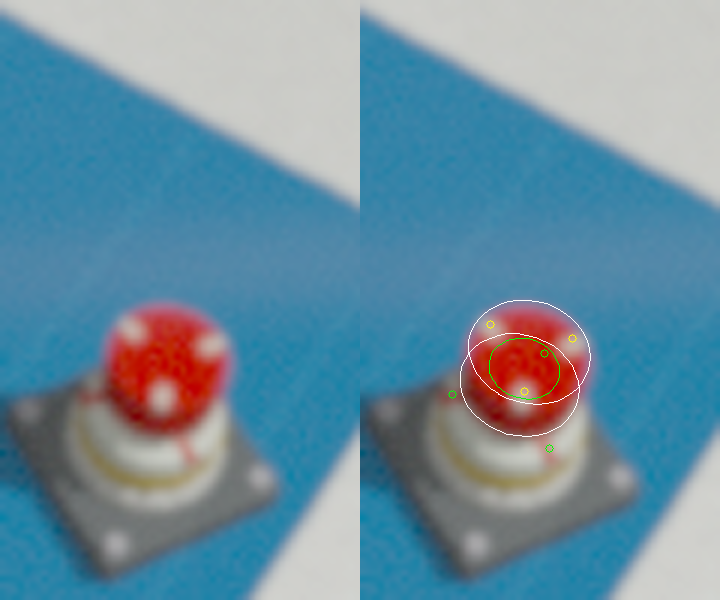

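View pics/o6.png

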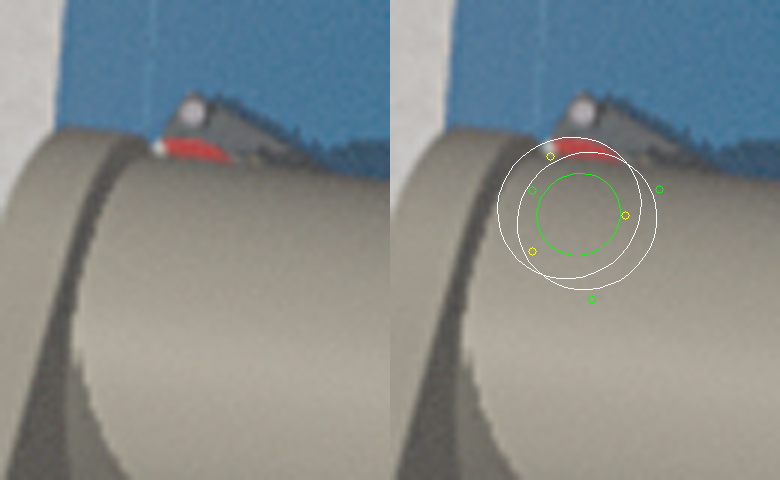

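View pics/t13.png

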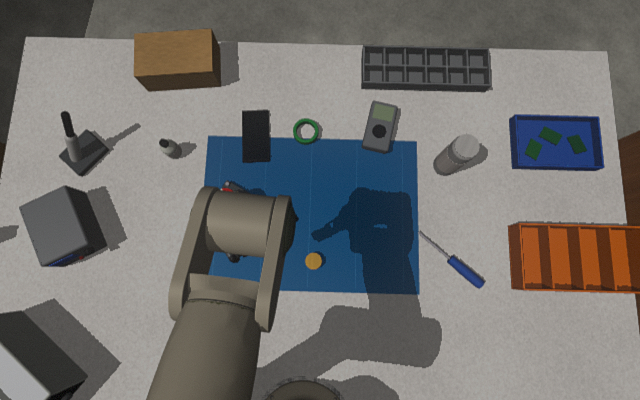

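Run:
```python
from h import *
print(ctrl.close_job()); print(ctrl.get_obs()['time'])
```

```text
the job is handed in; nothing more can be done
None
the job is handed in; nothing more can be done
```

The lid is on the jar and screwed down to about snug, but I briefly tightened it past snug on the way and had to back it off. I handed the job in at about 20 s.

**What I did**
- I gripped the red lid, carried it to the jar with its marks in line, and lowered it until it touched the seal. The first touch peaked at about 14 N downward.
- I turned it clockwise. The lugs caught after about 0.55 to 0.6 rad.
- The first tightening went too far. The torque peaked at 0.67 N m while turning and held at up to 0.59 N m at rest, just under the 0.7 N m that counts as overtight.
- I backed the lid off about 4 degrees and retightened it slowly. It turned at about 0.40 N m and held at about 0.30 N m.
- I eased off the torque, opened the jaws and moved the arm clear.

**Last checks**
- The final picture shows the lid level on the jar, about 38 degrees clockwise of the red marks, at the expected height to within a pixel.
- The other things look undisturbed in the top picture, though I did not measure them. The gripper was open and touching nothing.
- I did not regrip the lid to test the tightness again.

**What disagreed**
- The first grasp closed above the lid without touching it. The fingers sat about 35 to 40 mm higher than the TCP height reading implied, so I took heights from the pictures and the contact forces instead.
- The two cameras differed by about 2 mm in x. The side forces at contact corrected for this.

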